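# Pack repaired valves in a transit case and wedge its latchless door

### The job

Pack the repaired valves for the van: fold the transit case's cover back until it stands about 110 degrees open, and put every valve from the bench mat inside the case. Then push the case's front door shut and tap the wooden wedge, thin end first, under the door's bottom edge until it lifts the door on its hinge and jams it shut, since the latch is missing. Finally fold the cover down fully shut, and leave the other things on the bench where they are.

Things in the scene. Friction and masses are not known exactly. Their poses are not given: they have to be found in the camera images.
- case: plywood transit case, metal edging, fixed. Origin on the bench under the middle of the inside; x points from the door side to the cover's hinge side, y along the door, z up. Outside: x -85 to +93 mm, y +-108, top edge at z 115; walls 8 mm. It stands on two runners under its ends (y beyond +-92 mm); between them the space under the floor is free, 24 mm high
- case_in (a point): centre of the case's inside floor, 30 mm above the bench (axes as the case's). Inside: x -77 to +85 mm, y -100 to +100 mm, walls 85 mm high, except on the door side (-x), where only a 14 mm high sill stands (x -85 to -77 mm)
- cover (a joint): angle of the plywood folding cover (rad): 0 = flat shut on the walls; grows as it folds up and over to the case's +x side; 1.57 upright, 1.92 = 110 degrees, stop at 2.6. Stiff hinge: about 0.4 N m to turn, stays where it is left. Starts partly folded, between 0.5 and 1.0
- cover_hinge (a point): middle of the cover's hinge line, which runs along the case's y at x +93, z 115 mm of the case; lies at the panel's underside. The panel reaches 1 to 179 mm from it, is 214 mm wide and 8 mm thick; on its top near the free edge a black grip strip 14 mm wide, 90 mm long, 14 mm high (163 to 177 mm from the hinge)
- cover_edge (a point): middle of the cover's free edge, 179 mm from its hinge line, at half thickness
- door (a joint): angle of the swinging front door (rad): 0 = shut; grows as it opens outwards to the case's -x side, stop at 1.5. Light friction (0.06 N m): stays where it is left. Starts ajar, between 0.35 and 0.85
- door_hinge (a point): foot of the door's upright hinge line, at x -91, y -108 mm of the case, on the bench. The panel reaches 6 to 216 mm from it (to the case's +y when shut), is 12 mm thick (6 mm each side of the line) and spans 14 to 112 mm above the bench; shut, its outer face lies at case x -97 mm
- door_edge (a point): on the door's outer face at its free edge, half-way up
- door_lift (a joint): how far the door has ridden up on its loose hinge pin (m): 0 = hanging, stop at 0.008. The door weighs 3.5 N and a spring adds 1 N per mm of lift. Above 0.002 with the wedge under it, it is jammed; 4 mm is a good tight fit, taking a push of 10 to 20 N, and the wedge then holds itself by friction
- wedge: wooden wedge, 145 x 36 mm: heel block (30 mm long, 36 wide, 42 high) to grip, and a ramp from 26 mm high down to a 5 mm thin end (slope 0.18). Origin: centre of the heel's underside; x points to the thin end, 130 mm off. It meets the shut door's lower edge when the thin end is 50 mm past the door's outer face, then lifts it 1.8 mm per 10 mm
- valve1: repaired solenoid valve: bare metal block 56 x 32 x 26 mm with a round port in each short end, black square coil 30 x 30 x 26 mm on top (52 mm high in all, 150 g). Origin: centre of the block's underside; x along the 56 mm length, y across the 32 mm width, z up through the coil. One of up to four alike; starts upright on the bench mat
- valve2: repaired solenoid valve: bare metal block 56 x 32 x 26 mm with a round port in each short end, black square coil 30 x 30 x 26 mm on top (52 mm high in all, 150 g). Origin: centre of the block's underside; x along the 56 mm length, y across the 32 mm width, z up through the coil. One of up to four alike; starts upright on the bench mat
- valve3: repaired solenoid valve: bare metal block 56 x 32 x 26 mm with a round port in each short end, black square coil 30 x 30 x 26 mm on top (52 mm high in all, 150 g). Origin: centre of the block's underside; x along the 56 mm length, y across the 32 mm width, z up through the coil. One of up to four alike; starts upright on the bench mat
- valve4: repaired solenoid valve: bare metal block 56 x 32 x 26 mm with a round port in each short end, black square coil 30 x 30 x 26 mm on top (52 mm high in all, 150 g). Origin: centre of the block's underside; x along the 56 mm length, y across the 32 mm width, z up through the coil. One of up to four alike; starts upright on the bench mat
- screwdriver: bystander: a screwdriver lying on the bench; leave alone
- oil_can: bystander: a tin 60 mm wide, 150 mm high, standing on the bench; leave alone
- parts_bin: bystander: an open parts bin 140 x 100 x 60 mm on the bench; leave alone
There are look-alikes about, which are no part of the job. What is shaped like the valve2 but purple is not meant.

How it is judged (in metres and radians):
On the way, in this order (a step that is already met when the one before it is completed fails the run):
1. the cover stands about 110 degrees open (100 to 120) (value of joint cover between 1.745 and 2.095 rad), for 0.3 s.
2. every valve is inside the case (linear speed of each of valve1, valve2, valve3, valve4 below 0.02 m/s and x of valve1 in the frame of case between -0.083 and 0.085 m and y of valve1 in the frame of case between -0.1 and 0.1 m and z of valve1 in the frame of case between 0.02 and 0.1 m and x of valve2 in the frame of case between -0.083 and 0.085 m and y of valve2 in the frame of case between -0.1 and 0.1 m and z of valve2 in the frame of case between 0.02 and 0.1 m and x of valve3 in the frame of case between -0.083 and 0.085 m and y of valve3 in the frame of case between -0.1 and 0.1 m and z of valve3 in the frame of case between 0.02 and 0.1 m and x of valve4 in the frame of case between -0.083 and 0.085 m and y of valve4 in the frame of case between -0.1 and 0.1 m and z of valve4 in the frame of case between 0.02 and 0.1 m), for 0.3 s.
3. the door is shut and jammed by the wedge, the cover still open (value of joint door below 0.06 rad and value of joint door_lift above 0.002 m and contact force between wedge and case above 3 N and value of joint cover above 0.8 rad), for 0.3 s.
At the end, for the whole second after the job is handed in: every valve lies inside the case at rest; the door is shut (under 0.06 rad), lifted more than 2 mm on its pin by the wedge, which bears on it with more than 3 N; the cover is folded flat shut (under 0.06 rad) (all of step 2 and value of joint each of door, cover below 0.06 rad and value of joint door_lift above 0.002 m and contact force between wedge and case above 3 N and linear speed of wedge below 0.01 m/s); the robot touches nothing.
It fails at once if the screwdriver is disturbed (moved more than 3 cm) (distance of screwdriver from where it was at the start of the episode above 0.03 m).
It fails at once if the tin is disturbed (moved more than 3 cm) (distance of oil_can from where it was at the start of the episode above 0.03 m).
It fails at once if the parts bin is disturbed (moved more than 3 cm) (distance of parts_bin from where it was at the start of the episode above 0.03 m).
Of valve1, valve2, valve3, valve4 only 2 to 4 are there at a start; the rules pass over those that are not, and their reading is None.
At some moment in a run one of valve1, valve2, valve3, valve4 may be knocked a few centimetres aside while the robot is not near it.
Once in a run the grip may slacken for a moment while it holds something.
It also fails if it takes over 210 s, if anything falls off the work surface, if the arm or the gripper's body presses on something with over 40 N, if the wrist force passes 120 N, or if a joint passes its speed limit or range.

### The arm

A 7-joint arm with a two-finger parallel gripper is mounted at the origin on the work surface. World frame = base frame: x ahead of the robot, y to its left, z up, the work surface at z = 0. Lengths are in m, angles in degrees, forces in N, time in s.
With the tool pointing down it reaches from about 0.425 to 0.825 m from the base axis. Payload 3.6 kg.
Tool frame: the origin (TCP) lies at the centre of the arm's flange, where the gripper is bolted on; the fingertips stand ctrl.finger_overhang ahead of it and the grasp point (between the pads) lies 167 mm ahead of it (ctrl.finger_overhang is the distance from the TCP to the fingertips, in m); z points along the fingers, y is the direction in which the jaws open and shut (so a half turn about z gives the same grasp; the last joint's range is limited). The gripper opens to 93 mm and grips with 3 to 60 N. Pads are 15 mm wide; open, the fingers measure 128 mm over their backs; the gripper's body (75 mm by 188 mm) begins 65 mm behind the grasp point.
Start: joints at [68.554, 35.231, -0.722, 81.555, 0.464, 63.22, -2.315], TCP at [0.222, -0.611, 0.405] pointing down, gripper open.
Joint ranges: [-178.69, 178.69], [-17.37, 117.87], [-77.05, 75.6], [15.02, 138.74], [-78.02, 258.01], [0.78, 113.62], [-162.83, 162.83]. Speed limits (degrees/s): [159.86, 159.86, 180, 180, 180, 180, 180].

### API

Orientations are given as [roll, pitch, yaw] about the fixed x, y, z axes, in that order (R = Rz(yaw) Ry(pitch) Rx(roll)).
In Python, from workcell import ctrl, cams gives the robot as it stands.
- The arm moves only by the tool move_arm, never from a script. Its argument "plan" is a list of rows, each an object of numbers: "x", "y", "z": the shift along the tool's x, y, z in mm; "wx", "wy", "wz": the turn, a rotation vector about the tool's x, y, z in degrees; "fingers": the gripper command: -1 is fully open, 1 is shut, values between are in proportion. A call has 1 to 10 rows; each row is the pose to reach, as a shift and turn from the pose commanded when the call began, along the tool's axes at that moment; what a row does not reach only later rows make up. A row lasts 1/8 s, in which the tool goes at most 62.5 mm and 10.7 degrees, less where a joint would pass 70% of its speed; a pose out of reach is approached as far as the arm can. A call with a gripper value outside its range is refused whole. The fingers move at their own pace and stop on an object; "squeeze" is the grip in N (left out, the last holds). Time passes only in rows, so rows that repeat a pose let the fingers close. It gives the time, the measured TCP pose, the force and the opening at its end, in the units of the state.
- ctrl.get_state(): the state, without advancing time (a new reading comes with each control period).
- cams.get_image(name): name is "scene" or "top" or "wrist"; returns the picture (420x560x3 uint8, red, green, blue); there is no depth.
- cams.get_calibration(name): a dict with "vertical_fov" (degrees; the focal length in pixels is half the picture's height over the tangent of half this angle, whatever the lens; pixels are square), "cx", "cy" (the principal point, pixels), "R" (3x3) and "t" (3): a world point X has camera coordinates R X + t; the wrist camera has in their place "mount" (4x4, takes a point from camera to tool coordinates, whose origin is the TCP and whose axes are the flange's). Camera axes: x right, y down, z forward; pixel columns grow to the right and rows downward; lengths in m; the calibration is good to about 2 mm. A picture is of the moment at which its call begins: read the wrist's pose just before it. get_calibration takes no time and is no camera call.
- ctrl.hand_in(): hands the job in, once; it reports no verdict.
The state is a dict: "t": time; "joint_pos": joint angles; "dq": joint speeds; "effort": joint torques, N m; "eef_pos": TCP position; "orientation": TCP orientation; "force": force on the tool from outside, world axes, zero at the start; "torque": the same for the moment, N m; "opening": opening from 0.0 (shut) to 1.0 (fully open).
Only numpy, scipy, OpenCV 4.12 (cv2) and the standard library are available. Lean on these libraries where they do the work, as an engineer would, in place of code of your own. Each camera call takes 0.05 s, during which the arm holds its last target.

## Working session

There is one attempt and no reset: what is moved stays moved. The work goes in short steps, Python scripts to look and compute and a tool call to move; the robot and the scene stay as the last step left them, time stands still between calls to the robot, and variables do not carry over. Pictures are saved under pics/ and viewed, and the job is handed in when it is done.

Besides the shell and the picture viewer there is one more tool, called by a JSON object that holds its "fn" and its "kwargs", one argument or row to a line. move_arm: Moves the arm, as the interface text tells. Its arguments: {"type":"object","properties":{"plan":{"type":"array","items":{"type":"object","properties":{"x":{"type":"number"},"y":{"type":"number"},"z":{"type":"number"},"wx":{"type":"number"},"wy":{"type":"number"},"wz":{"type":"number"},"fingers":{"type":"number"}}}},"squeeze":{"type":"number"}},"required":["plan"]}

```bash
ls; mkdir -p pics
python3 - <<'E'
from workcell import ctrl,cams
import cv2
print(ctrl.get_state(), ctrl.finger_overhang)
for n in ["scene","top","wrist"]:
    im=cams.get_image(n); cv2.imwrite(f"pics/{n}0.png",im[:,:,::-1]); print(n,cams.get_calibration(n))
E
```

```text
pics
{'t': 0.0, 'joint_pos': array([68.55560237, 35.2881534 , -0.7239611 , 81.64016937,  0.46509418,
       63.21963286, -2.31401053]), 'dq': array([-0.05555852, -0.03170589,  0.0002353 , -0.01850363, -0.02487936,
        0.04078729,  0.09631163]), 'effort': array([ 3.28694750e-04, -4.58937407e+01,  2.09022341e-01, -1.65745175e+01,
       -6.10772870e-02,  2.04070145e-02,  2.27845599e-04]), 'eef_pos': array([ 0.22143732, -0.61078053,  0.40359962]), 'orientation': array([-1.79854952e+02,  2.31711175e-03,  1.99319557e+01]), 'force': array([ 0.40689485, -0.97486674, -0.01428857]), 'torque': array([-0.02032278, -0.04672611,  0.02030896]), 'opening': 1.000651065945336} 0.1861
scene {'vertical_fov': 55.800669542108025, 'cx': 274.7967619863582, 'cy': 203.3527362261425, 'R': array([[ 0.72415568,  0.68948906, -0.0142614 ],
       [ 0.53757637, -0.57731713, -0.61458651],
       [-0.43198403,  0.43738972, -0.7887205 ]]), 't': array([-0.40847171, -0.25868016,  1.5506034 ])}
top {'vertical_fov': 44.338890695280554, 'cx': 292.5902276893761, 'cy': 189.26647786299438, 'R': array([[-0.0148781 , -0.99986123, -0.00749442],
       [-0.99308809,  0.01564921, -0.11632349],
       [ 0.11642463,  0.00571195, -0.9931831 ]]), 't': array([-0.01881802,  0.59058279,  1.75949167])}
wrist {'vertical_fov': 71.55125242115379, 'cx': 283.5649868840877, 'cy': 202.35142219082027, 'mount': array([[ 6.98541301e-07, -9.57011880e-01, -2.90048724e-01,
         8.08051282e-02],
       [ 9.99999588e-01,  2.63834732e-04, -8.68110806e-04,
         4.50143971e-04],
       [ 9.07317281e-04, -2.90048604e-01,  9.57011486e-01,
         2.05784720e-02],
       [ 0.00000000e+00,  0.00000000e+00,  0.00000000e+00,
         1.00000000e+00]])}
```

View pics/scene0.png

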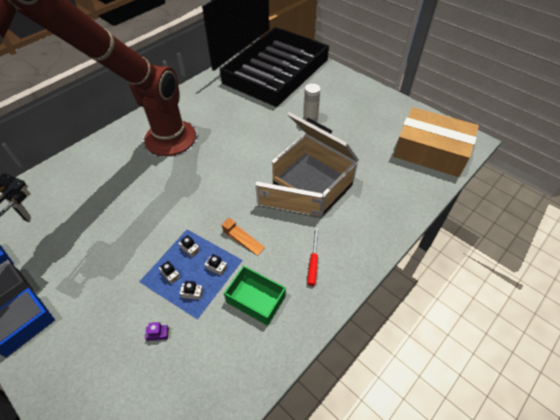

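View pics/top0.png

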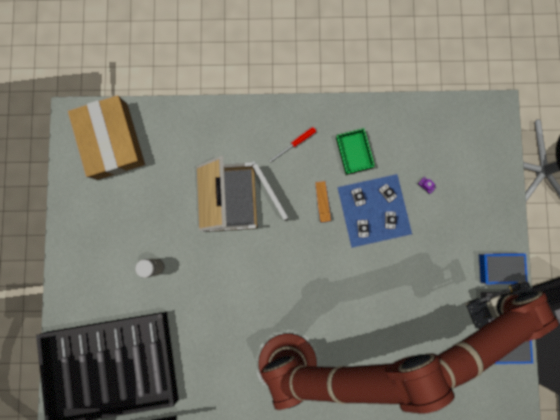

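View pics/wrist0.png

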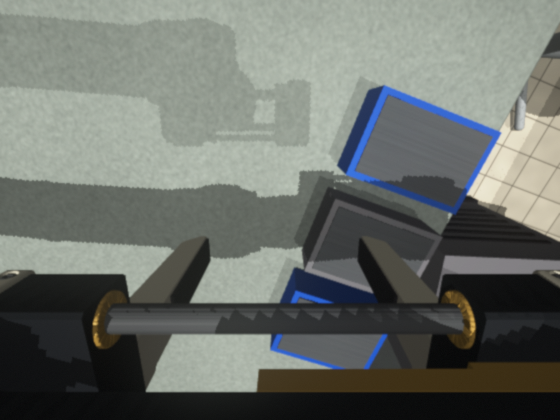

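The scene shows four black/metal valves on the blue mat, at top pixels (359,197), (389,192), (363,229), (391,220). Things that could be confused with a valve are the purple look-alike at (427,185), which I reject by colour, and the green bin at (355,152). The wedge is orange, at (323,202). The case is at (230,197), with the cover folded partly up on its left (+y) side and the door ajar on its right (-y) side.

```bash
cat > h.py <<'E'
import numpy as np,cv2
from scipy.spatial.transform import Rotation as Rn
from workcell import ctrl,cams
_s=None
def save(im,name,box=None,k=1):
    if box: im=im[box[1]:box[3],box[0]:box[2]]
    im=cv2.resize(im,None,fx=k,fy=k,interpolation=cv2.INTER_CUBIC); cv2.imwrite('pics/'+name,im[:,:,::-1])
def cal(n,st=None):
    c=cams.get_calibration(n); f=210/np.tan(np.radians(c['vertical_fov']/2))
    if n=='wrist':
        M=np.array(c['mount']); T=np.eye(4); T[:3,:3]=Rn.from_euler('xyz',st['orientation'],degrees=True).as_matrix(); T[:3,3]=st['eef_pos']
        W=T@M; R=W[:3,:3].T; t=-R@W[:3,3]
    else: R=np.array(c['R']);t=np.array(c['t'])
    return f,c['cx'],c['cy'],R,t
def ray(C,p):
    f,cx,cy,R,t=C; d=R.T@np.array([(p[0]-cx)/f,(p[1]-cy)/f,1.]); return -R.T@t,d
def onz(C,p,z):
    o,d=ray(C,p); return o+d*(z-o[2])/d[2]
def proj(C,X):
    f,cx,cy,R,t=C; c=R@np.array(X)+t; return np.array([cx+f*c[0]/c[2],cy+f*c[1]/c[2]])
def tri(C1,p1,C2,p2):
    o1,d1=ray(C1,p1);o2,d2=ray(C2,p2)
    A=np.stack([d1,-d2],1); s=np.linalg.lstsq(A,o2-o1,rcond=None)[0]
    a=o1+d1*s[0];b=o2+d2*s[1]; return (a+b)/2,np.linalg.norm(a-b)
E
python3 - <<'E'
from h import *
im=cv2.imread('pics/top0.png')[:,:,::-1]
save(im,'t_case.png',(180,140,320,245),5.6)
save(im,'t_mat.png',(300,160,440,255),5.6)
im=cv2.imread('pics/scene0.png')[:,:,::-1]
save(im,'s_case.png',(220,100,370,220),5)
save(im,'s_mat.png',(130,210,290,350),4)
E
```

```text
(no output)
```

View pics/t_case.png

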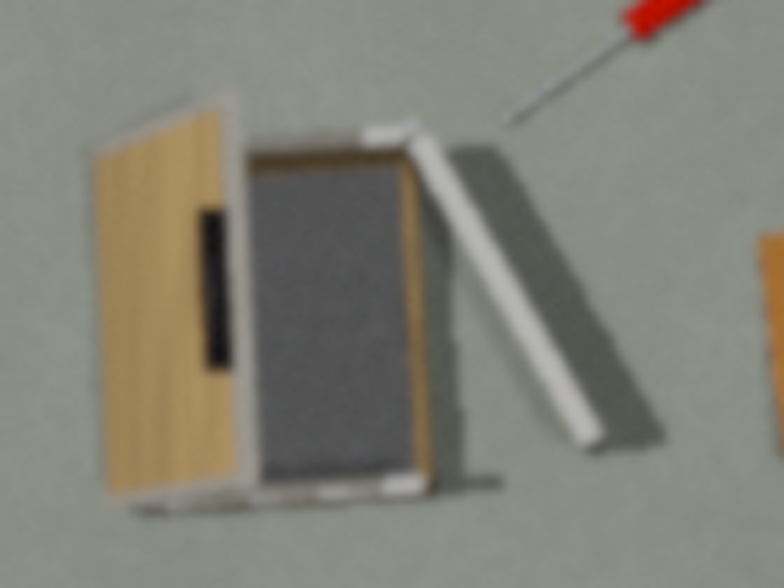

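View pics/t_mat.png

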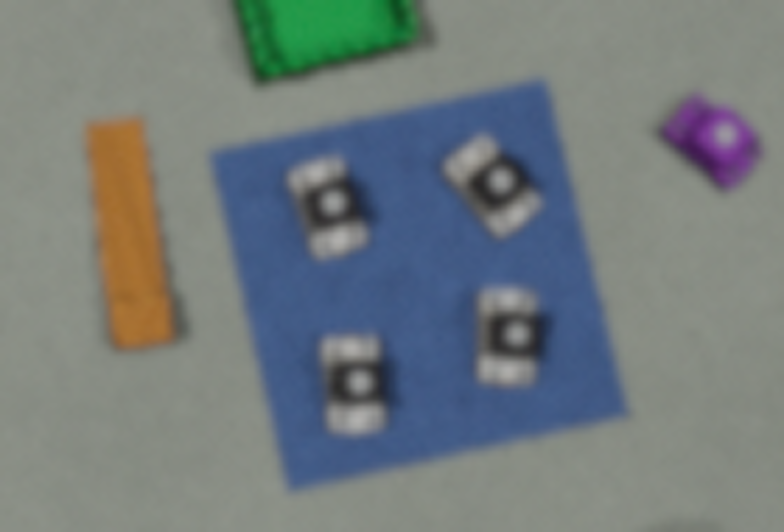

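View pics/s_case.png

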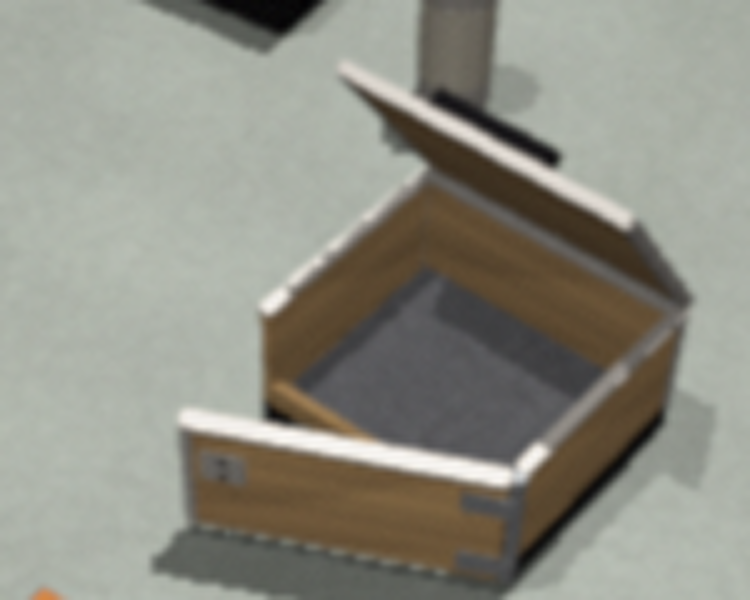

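View pics/s_mat.png

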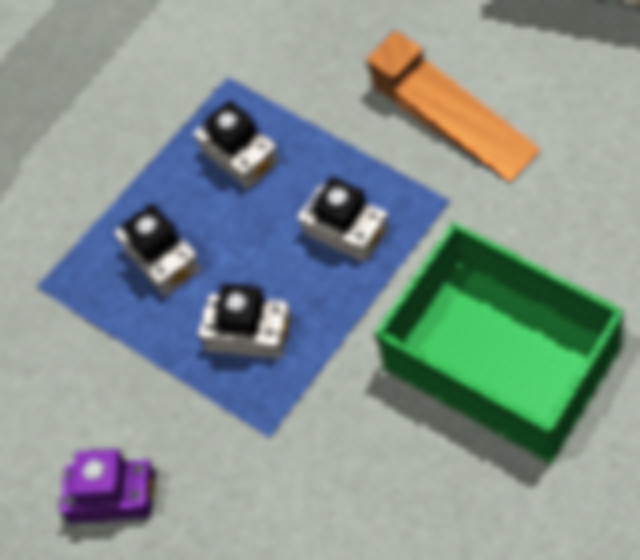

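Close crops confirm four black/metal valves standing upright, with the purple look-alike off the mat. Next I measure positions.

Run:
```python
from h import *
T=cal('top');S=cal('scene')
def tc(p):return (p[0]/5.6+180-.4,p[1]/5.6+140-.4)
def sc(p):return (p[0]/5+220-.4,p[1]/5+100-.4)
for n,a,b in [('A(-85,108)',(426,492),(263,312)),('covfree +y',(255,487),(343,66)),('covfree -y',(232,97),(632,220)),('door edge top',(598,437),(185,415)),('hinge+y',(108,490),(428,175)),('hinge -y',(97,155),(690,303))]:
    print(n,*tri(T,tc(a),S,sc(b)))
for z in (.112,.115):
  print('door',onz(T,tc((598,437)),z),onz(T,tc((415,135)),z), 'A',onz(T,tc((426,492)),z),'floor corner',onz(T,tc((252,170)),.03))
def tm(p):return (p[0]/5.6+300-.4,p[1]/5.6+160-.4)
for p in [(330,203),(498,183),(357,383),(515,335)]: print('valve coil',onz(T,tm(p),.054))
print('purple',onz(T,tm((722,135)),.054))
print('wedge thin corners',onz(T,tm((90,122)),.005),onz(T,tm((142,118)),.005),'heel',onz(T,tm((113,350)),.042),onz(T,tm((175,343)),.042))
print('screwdriver tip',onz(T,tc((508,122)),.005),'oilcan',onz(T,(145,267),.15))
im=cv2.imread('pics/top0.png');hsv=cv2.cvtColor(im,cv2.COLOR_BGR2HSV)
m=cv2.inRange(hsv,(35,80,40),(85,255,255));x,y,w,h=cv2.boundingRect(m);print(x,y,w,h,[onz(T,q,.06)[:2] for q in [(x,y+h),(x+w,y+h),(x,y)]])
```

```text
A(-85,108) [0.45785493 0.09768781 0.10929841] 0.005151619148026061
covfree +y [0.45489614 0.17703393 0.26444117] 0.0042350388887702085
covfree -y [0.66791851 0.18960179 0.26344281] 0.0039490600239774475
door edge top [ 0.48826777 -0.00449139  0.11588748] 0.004972862113854349
hinge+y [0.45605425 0.27903341 0.10955665] 0.012367409938288733
hinge -y [0.6614376  0.29204547 0.11353413] 0.0035430523219194404
door [ 0.48697221 -0.00637831  0.112     ] [0.66939343 0.10067513 0.112     ] A [0.45608584 0.09548555 0.112     ] floor corner [0.66269584 0.20965124 0.03      ]
door [ 0.4867863  -0.00643417  0.115     ] [0.66888637 0.1004308  0.115     ] A [0.45595431 0.09525036 0.115     ] floor corner [0.66269584 0.20965124 0.03      ]
valve coil [ 0.56159968 -0.25404524  0.054     ]
valve coil [ 0.57231736 -0.35736122  0.054     ]
valve coil [ 0.45122405 -0.26718699  0.054     ]
valve coil [ 0.47895868 -0.3643067   0.054     ]
purple [ 0.59981153 -0.49583591  0.054     ]
wedge thin corners [ 0.62049442 -0.10988665  0.005     ] [ 0.62252472 -0.14282674  0.005     ] heel [ 0.47419164 -0.11970138  0.042     ] [ 0.47790573 -0.15785096  0.042     ]
screwdriver tip [0.69489778 0.05015748 0.005     ] oilcan [0.33330082 0.44821724 0.15      ]
336 128 39 46 [array([ 0.63774773, -0.17813101]), array([ 0.63560582, -0.31213391]), array([ 0.79929688, -0.1821174 ])]
```

```bash
cat >> h.py <<'E'
def plan(x,y,z,yaw,tilt=None,verbose=1):
    """shift/turn in tool axes from present measured pose to the wanted (grasp down) pose"""
    st=ctrl.get_state(); R0=Rn.from_euler('xyz',st['orientation'],degrees=True)
    R1=Rn.from_euler('xyz',[180,0,yaw],degrees=True)
    if tilt is not None: R1=R1*Rn.from_rotvec(np.radians(tilt))
    d=R0.inv().apply(np.array([x,y,z])-st['eef_pos'])*1000
    w=np.degrees((R0.inv()*R1).as_rotvec())
    print('shift',np.round(d,1),'turn',np.round(w,1),'rows',np.ceil(max(np.linalg.norm(d)/62.5,np.linalg.norm(w)/10.7)))
E
python3 -c "
from h import *
plan(.50,.03,.45,93.4)"
```

```text
shift [ 480.3 -507.6  -45.2] turn [ -0.1  -0.1 -73.5] rows 12.0
```

{"fn": "move_arm", "kwargs": {
  "plan": [
    {"x": 480, "y": -508, "z": -45, "wz": -73.5},
    {"x": 480, "y": -508, "z": -45, "wz": -73.5},
    {"x": 480, "y": -508, "z": -45, "wz": -73.5},
    {"x": 480, "y": -508, "z": -45, "wz": -73.5},
    {"x": 480, "y": -508, "z": -45, "wz": -73.5},
    {"x": 480, "y": -508, "z": -45, "wz": -73.5},
    {"x": 480, "y": -508, "z": -45, "wz": -73.5},
    {"x": 480, "y": -508, "z": -45, "wz": -73.5},
    {"x": 480, "y": -508, "z": -45, "wz": -73.5},
    {"x": 480, "y": -508, "z": -45, "wz": -73.5}
  ]
}}

```text
$.plan[0]: bad value
```

{"fn": "move_arm", "kwargs": {
  "plan": [
    {"x": 40, "y": -42, "z": -4, "wx": 0, "wy": 0, "wz": -6, "fingers": 1},
    {"x": 80, "y": -84, "z": -8, "wx": 0, "wy": 0, "wz": -12, "fingers": 1}
  ]
}}

```text
t: 0.4
eef_pos: [0.2684, -0.5037, 0.4121]
orientation: [-180.0, -0.0, 32.0]
force: [1.2, -0.5, 0.4]
opening: 0.834
```

```bash
python3 -c "
from h import *
plan(.50,.03,.45,93.4)"
```

```text
shift [ 479.5 -329.5  -37.4] turn [ -0.   -0.  -61.4] rows 10.0
```

{"fn": "move_arm", "kwargs": {
  "plan": [
    {"x": 48, "y": -33, "z": -4, "wx": 0, "wy": 0, "wz": -6.1, "fingers": 1},
    {"x": 96, "y": -66, "z": -8, "wx": 0, "wy": 0, "wz": -12, "fingers": 1},
    {"x": 144, "y": -99, "z": -12, "wx": 0, "wy": 0, "wz": -18, "fingers": 1},
    {"x": 192, "y": -132, "z": -16, "wx": 0, "wy": 0, "wz": -25, "fingers": 1},
    {"x": 240, "y": -165, "z": -20, "wx": 0, "wy": 0, "wz": -31, "fingers": 1},
    {"x": 288, "y": -198, "z": -24, "wx": 0, "wy": 0, "wz": -37, "fingers": 1},
    {"x": 336, "y": -231, "z": -28, "wx": 0, "wy": 0, "wz": -43, "fingers": 1},
    {"x": 384, "y": -264, "z": -32, "wx": 0, "wy": 0, "wz": -49, "fingers": 1},
    {"x": 432, "y": -297, "z": -36, "wx": 0, "wy": 0, "wz": -55, "fingers": 1},
    {"x": 480, "y": -330, "z": -37, "wx": 0, "wy": 0, "wz": -61.4, "fingers": 1}
  ]
}}

```text
t: 1.65
eef_pos: [0.5015, 0.0307, 0.45]
orientation: [180.0, 0.0, 93.5]
force: [0.9, -0.5, -0.5]
opening: 0.005
```

Run:
```python
from h import *
st=ctrl.get_state();print(st['eef_pos'],st['orientation'],st['opening'])
np.save('st1.npy',np.r_[st['eef_pos'],st['orientation']])
save(cams.get_image('wrist'),'w1.png',None,1.4)
```

```text
[0.50145502 0.03067533 0.45001733] [1.79963484e+02 2.37454432e-02 9.35046280e+01] 0.005011043502353693
```

View pics/w1.png

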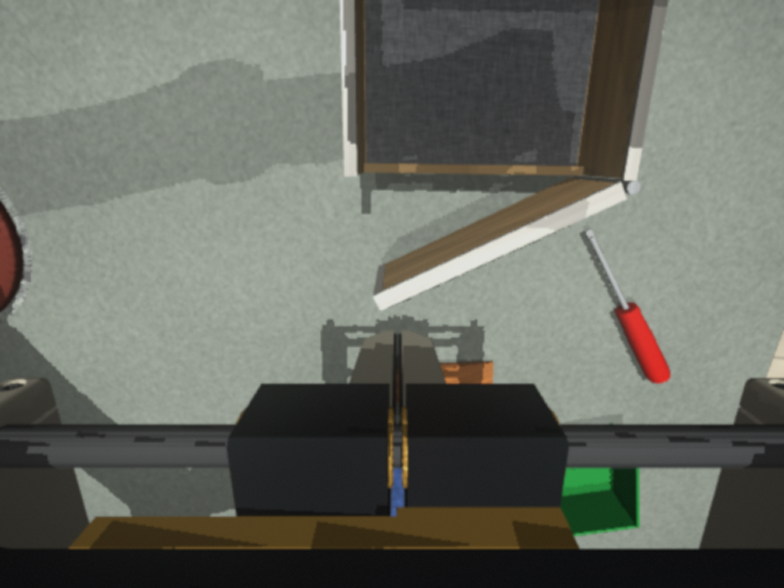

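The wrist view shows the case's front corners at (344,175) and (638,180), the hinge pin at (632,188), the door's edge at (380,305) and the screwdriver at (620,290).

Run:
```python
from h import *
a=np.load('st1.npy');C=cal('wrist',dict(eef_pos=a[:3],orientation=a[3:]))
q=lambda p:(p[0]/1.4-.2,p[1]/1.4-.2)
for n,p,z in [('A',(345,175),.115),('B',(638,180),.115),('pin',(632,188),.112),('dooredge out',(379,308),.112),('dooredge in',(375,296),.112),('floor L',(368,163),.044),('floor R',(580,167),.044),('sd tip',(587,233),.005),('sd red end',(665,378),.01)]: print(n,onz(C,q(p),z))
A=onz(C,q((345,175)),.115)[:2];B=onz(C,q((638,180)),.115)[:2]
print(np.linalg.norm(A-B),np.degrees(np.arctan2(*(B-A)[::-1])))
```

```text
A [0.45838932 0.09805223 0.115     ]
B [0.67722058 0.10782395 0.115     ]
pin [0.67576377 0.10169251 0.112     ]
dooredge out [ 0.4886796  -0.00685835  0.112     ]
dooredge in [0.48489958 0.00340736 0.112     ]
floor L [0.47035888 0.1068909  0.044     ]
floor R [0.66277532 0.11518094 0.044     ]
sd tip [0.69962993 0.05018099 0.005     ]
sd red end [ 0.82028827 -0.11066818  0.01      ]
0.21904932490126933 2.5567938312982994
```

```bash
python3 -c "
from h import *
plan(.558,.14,.421,92.7)
plan(.558,.316,.421,92.7)"
```

```text
shift [95.9 62.5 30.8] turn [ 0.3 -0.5  1.7] rows 2.0
shift [271.4  75.8  32.4] turn [ 0.3 -0.5  1.7] rows 5.0
```

{"fn": "move_arm", "kwargs": {
  "plan": [
    {"x": 30, "y": 40, "z": 31, "wx": 0, "wy": 0, "wz": 0.8, "fingers": 1},
    {"x": 70, "y": 65, "z": 31, "wx": 0, "wy": 0, "wz": 0.8, "fingers": 1},
    {"x": 100, "y": 65, "z": 31, "wx": 0, "wy": 0, "wz": 0.8, "fingers": 1},
    {"x": 120, "y": 67, "z": 31, "wx": 0, "wy": 0, "wz": 0.8, "fingers": 1},
    {"x": 140, "y": 68, "z": 31, "wx": 0, "wy": 0, "wz": 0.8, "fingers": 1},
    {"x": 155, "y": 70, "z": 31, "wx": 0, "wy": 0, "wz": 0.8, "fingers": 1},
    {"x": 170, "y": 70, "z": 31, "wx": 0, "wy": 0, "wz": 0.8, "fingers": 1},
    {"x": 185, "y": 71, "z": 31, "wx": 0, "wy": 0, "wz": 0.8, "fingers": 1},
    {"x": 200, "y": 72, "z": 31, "wx": 0, "wy": 0, "wz": 0.8, "fingers": 1}
  ]
}}

```text
t: 2.82
eef_pos: [0.5616, 0.2328, 0.4191]
orientation: [180.0, 0.1, 92.4]
force: [-0.0, -3.2, 2.3]
opening: 0.008
```

Run:
```python
from h import *
save(cams.get_image('scene'),'s2.png',(200,60,400,220),4)
plan(.558,.316,.421,92.7)
```

```text
shift [80.2  0.9 -1.7] turn [ 0.1 -0.2 -0. ] rows 2.0
```

View pics/s2.png

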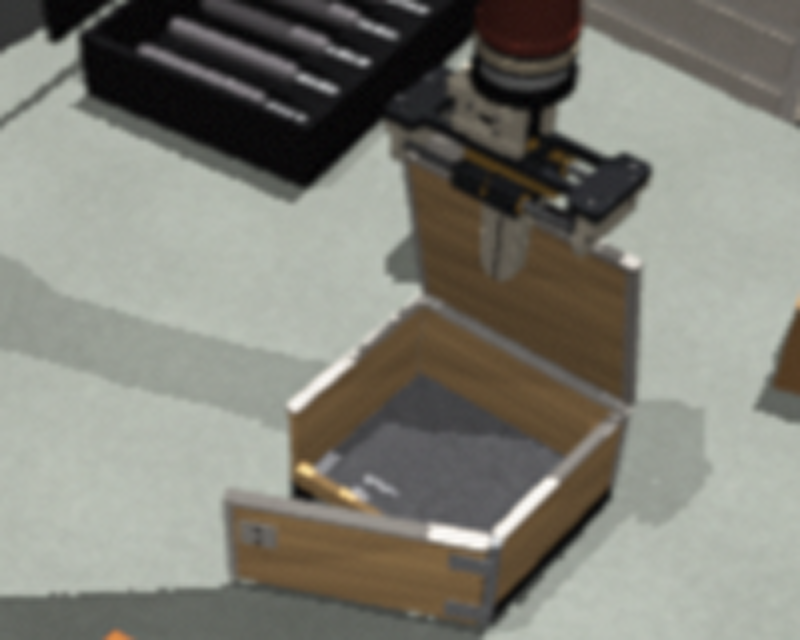

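The finger is pushing the cover, which now stands near upright at (520,230).

{"fn": "move_arm", "kwargs": {
  "plan": [
    {"x": 15, "y": 0, "z": -1, "wx": 0, "wy": 0, "wz": 0, "fingers": 1},
    {"x": 28, "y": 0, "z": -1, "wx": 0, "wy": 0, "wz": 0, "fingers": 1},
    {"x": 40, "y": 0, "z": -1, "wx": 0, "wy": 0, "wz": 0, "fingers": 1},
    {"x": 52, "y": 0, "z": -1, "wx": 0, "wy": 0, "wz": 0, "fingers": 1},
    {"x": 64, "y": 0, "z": -1, "wx": 0, "wy": 0, "wz": 0, "fingers": 1},
    {"x": 74, "y": 0, "z": -1, "wx": 0, "wy": 0, "wz": 0, "fingers": 1},
    {"x": 79, "y": 0, "z": -1, "wx": 0, "wy": 0, "wz": 0, "fingers": 1},
    {"x": 80, "y": 0, "z": -1, "wx": 0, "wy": 0, "wz": 0, "fingers": 1},
    {"x": 80, "y": 0, "z": -1, "wx": 0, "wy": 0, "wz": 0, "fingers": 1}
  ]
}}

```text
t: 4.0
eef_pos: [0.5574, 0.3135, 0.4202]
orientation: [180.0, -0.1, 92.5]
force: [-0.4, -2.1, -0.4]
opening: 0.006
```

Run:
```python
from h import *
save(cams.get_image('scene'),'s3.png',(200,60,400,220),4)
save(cams.get_image('top'),'t3.png',(150,120,320,250),4.7)
plan(.558,.10,.45,92.7)
```

```text
shift [-213.2   -9.   -30.1] turn [ 0.  -0.1 -0.2] rows 4.0
```

View pics/s3.png

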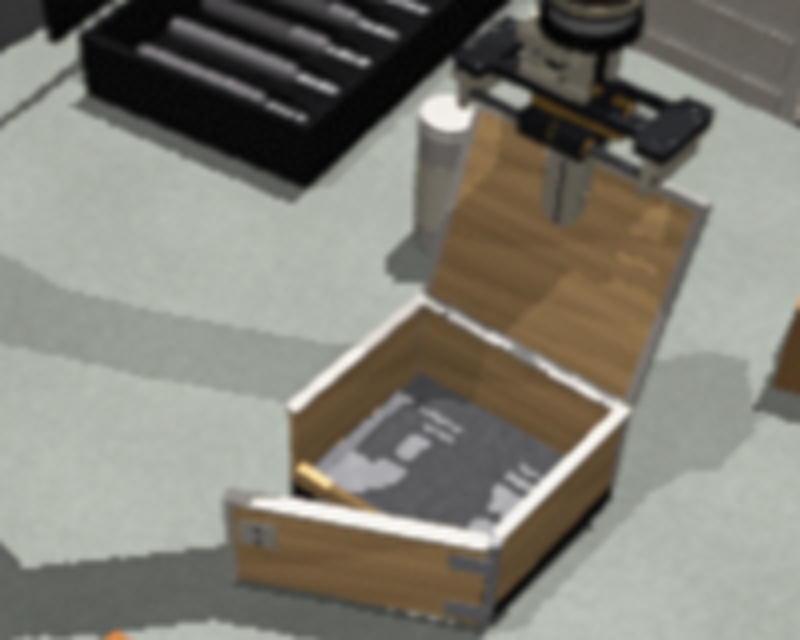

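View pics/t3.png

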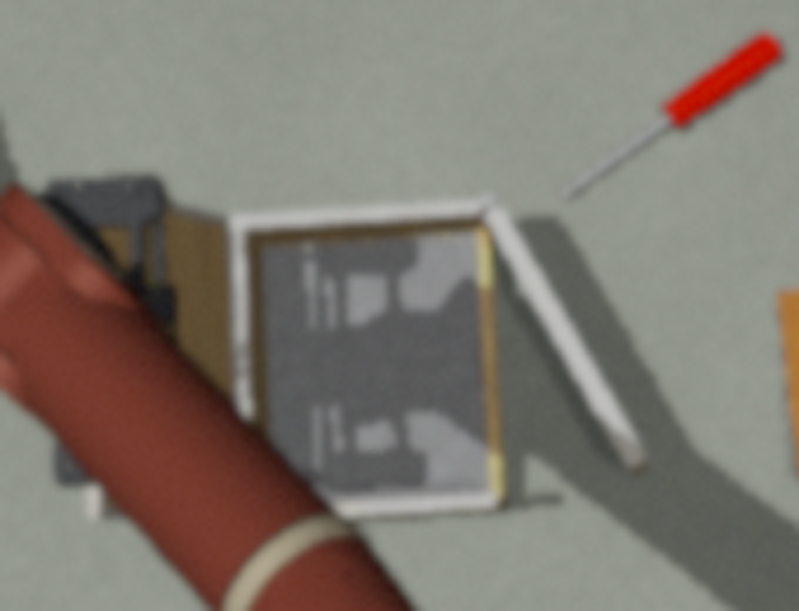

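```bash
cat >> h.py <<'E'
CY=np.radians(92.7); CX=np.array([np.cos(CY),np.sin(CY),0]); CYV=np.array([-np.sin(CY),np.cos(CY),0]); CO=np.array([.5638,.1878,0])
def case(x,y,z): return CO+CX*x+CYV*y+np.array([0,0,z])
def incase(p): d=np.array(p)-CO; return d@CX,d@CYV,d[2]
def cov(th,y,r=.179,up=0): # underside point
    return case(.093-r*np.cos(th)+up*np.sin(th)*0, y, .115+r*np.sin(th))
E
python3 - <<'E'
from h import *
S=cal('scene')
for th in (1.75,1.85,1.92,2.0,2.1): print(th,(proj(S,cov(th,-.107))-[200,60])*4,(proj(S,cov(th,.107))-[200,60])*4)
print((proj(S,case(.093,-.107,.115))-[200,60])*4)
E
```

```text
1.75 [688.49850908 216.8269434 ] [457.79208835 104.41050404]
1.85 [700.18676753 209.48395209] [470.69913539  98.56285119]
1.92 [707.777825   205.70192036] [479.29265949  95.77709646]
2.0 [715.80393976 202.74948851] [488.60263316  93.90655605]
2.1 [724.79688771 201.0914162 ] [499.38718411  93.50895576]
[628.70632003 406.90438596]
```

The cover's free corner at (708,207) in the scene crop matches 1.92 rad. Now to the mat.

{"fn": "move_arm", "kwargs": {
  "plan": [
    {"x": -30, "y": 0, "z": 0, "wx": 0, "wy": 0, "wz": 0, "fingers": 1},
    {"x": -85, "y": -3, "z": -10, "wx": 0, "wy": 0, "wz": 0, "fingers": 1},
    {"x": -140, "y": -6, "z": -20, "wx": 0, "wy": 0, "wz": 0, "fingers": 1},
    {"x": -200, "y": -9, "z": -30, "wx": 0, "wy": 0, "wz": 0, "fingers": 0},
    {"x": -260, "y": -20, "z": -30, "wx": 0, "wy": 0, "wz": 0, "fingers": -1},
    {"x": -320, "y": -25, "z": -30, "wx": 0, "wy": 0, "wz": 0, "fingers": -1},
    {"x": -380, "y": -30, "z": -30, "wx": 0, "wy": 0, "wz": 0, "fingers": -1},
    {"x": -440, "y": -35, "z": -30, "wx": 0, "wy": 0, "wz": 0, "fingers": -1},
    {"x": -500, "y": -40, "z": -30, "wx": 0, "wy": 0, "wz": 0, "fingers": -1},
    {"x": -560, "y": -40, "z": -30, "wx": 0, "wy": 0, "wz": 0, "fingers": -1}
  ]
}}

```text
t: 5.35
eef_pos: [0.5427, -0.2497, 0.4509]
orientation: [179.8, -0.0, 92.6]
force: [0.5, -1.1, 0.6]
opening: 0.707
```

Run:
```python
from h import *
plan(.50,-.44,.45,92.7)
```

```text
shift [-188.2  -51.1    0.6] turn [ 0.2 -0.  -0.1] rows 4.0
```

{"fn": "move_arm", "kwargs": {
  "plan": [
    {"x": -60, "y": -15, "z": 0, "wx": 0, "wy": 0, "wz": 0, "fingers": -1},
    {"x": -120, "y": -30, "z": 0, "wx": 0, "wy": 0, "wz": 0, "fingers": -1},
    {"x": -175, "y": -50, "z": 0, "wx": 0, "wy": 0, "wz": 0, "fingers": -1},
    {"x": -188, "y": -51, "z": 0, "wx": 0, "wy": 0, "wz": 0, "fingers": -1},
    {"x": -188, "y": -51, "z": 0, "wx": 0, "wy": 0, "wz": 0, "fingers": -1}
  ]
}}

```text
t: 5.98
eef_pos: [0.5002, -0.4385, 0.4498]
orientation: [179.9, -0.1, 92.5]
force: [0.6, 0.4, 0.0]
opening: 0.999
```

Run:
```python
from h import *
st=ctrl.get_state();print(st['eef_pos'],st['orientation'],st['opening'])
np.save('st2.npy',np.r_[st['eef_pos'],st['orientation']])
save(cams.get_image('wrist'),'w2.png',None,1.4)
```

```text
[ 0.50016006 -0.43853882  0.44981477] [ 1.79867089e+02 -5.16142628e-02  9.24749552e+01] 0.9991847449555815
```

View pics/w2.png

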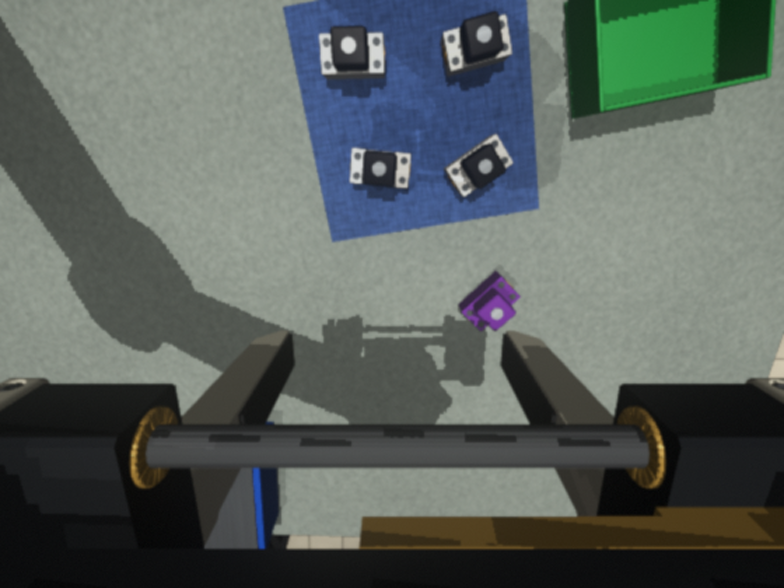

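Run:
```python
from h import *
im=cv2.imread('pics/w2.png')[:,:,::-1]
save(im,'w2c.png',(300,0,540,210),3.3)
```

```text
(no output)
```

View pics/w2c.png

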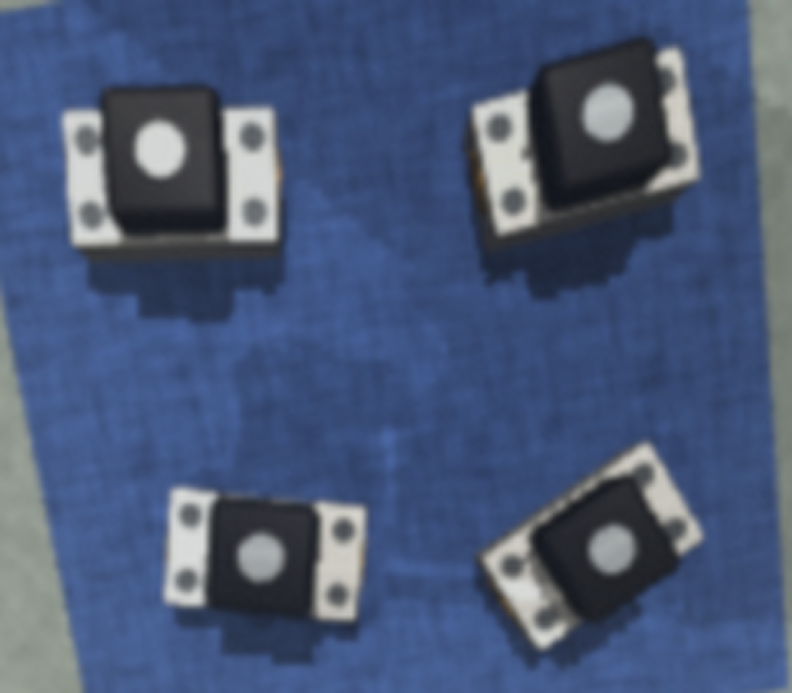

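The crop shows four upright black-coil metal valves, and I read their bolt holes for the poses.

Run:
```python
from h import *
a=np.load('st2.npy');C=cal('wrist',dict(eef_pos=a[:3],orientation=a[3:]))
q=lambda p:((p[0]/3.3+300)/1.4-.3,(p[1]/3.3)/1.4-.3)
V={'a':[(85,139),(91,213),(252,137),(254,212)],'b':[(499,128),(513,201),(662,80),(677,156)],'c':[(190,516),(186,580),(343,530),(337,595)],'d':[(512,567),(546,616),(641,475),(676,527)]}
for k,h in V.items():
    P=np.array([onz(C,q(p),.027) for p in h])
    d=(P[2]+P[3]-P[0]-P[1])/2; e=(P[1]+P[3]-P[0]-P[2])/2
    print(k,P.mean(0).round(4),'len',np.linalg.norm(d).round(4),np.linalg.norm(e).round(4),'long dir deg',np.degrees(np.arctan2(d[1],d[0])).round(1))
```

```text
a [ 0.4534 -0.2692  0.027 ] len 0.044 0.0177 long dir deg 3.0
b [ 0.5637 -0.2564  0.027 ] len 0.0441 0.0182 long dir deg 16.8
c [ 0.4814 -0.3656  0.027 ] len 0.0438 0.0179 long dir deg -2.8
d [ 0.5757 -0.3591  0.027 ] len 0.0436 0.0176 long dir deg 37.4
```

Run:
```python
from h import *
plan(.4814,-.3656,.29,-2.8)
```

```text
shift [ 71.7 -16.7 160.1] turn [ 0.  -0.2 95.5] rows 9.0
```

{"fn": "move_arm", "kwargs": {
  "plan": [
    {"x": 8, "y": -2, "z": 16, "wx": 0, "wy": 0, "wz": 10, "fingers": -0.5},
    {"x": 16, "y": -4, "z": 32, "wx": 0, "wy": 0, "wz": 20, "fingers": -0.5},
    {"x": 24, "y": -6, "z": 48, "wx": 0, "wy": 0, "wz": 30, "fingers": -0.5},
    {"x": 32, "y": -8, "z": 64, "wx": 0, "wy": 0, "wz": 40, "fingers": -0.5},
    {"x": 40, "y": -10, "z": 80, "wx": 0, "wy": 0, "wz": 50, "fingers": -0.5},
    {"x": 48, "y": -12, "z": 100, "wx": 0, "wy": 0, "wz": 60, "fingers": -0.5},
    {"x": 56, "y": -14, "z": 120, "wx": 0, "wy": 0, "wz": 70, "fingers": -0.5},
    {"x": 64, "y": -16, "z": 140, "wx": 0, "wy": 0, "wz": 80, "fingers": -0.5},
    {"x": 72, "y": -17, "z": 160, "wx": 0, "wy": 0, "wz": 90, "fingers": -0.5},
    {"x": 72, "y": -17, "z": 160, "wx": 0, "wy": 0, "wz": 95.5, "fingers": -0.5}
  ]
}}

```text
t: 7.28
eef_pos: [0.4811, -0.3627, 0.2886]
orientation: [-179.7, 0.1, -2.8]
force: [-0.5, 0.1, 0.6]
opening: 0.75
```

Run:
```python
from h import *
plan(.4814,-.3656,.195,-2.8)
save(cams.get_image('wrist'),'w3.png',None,1)
```

```text
shift [ 0.6  3.3 93.6] turn [-0.3  0.1 -0. ] rows 2.0
```

View pics/w3.png

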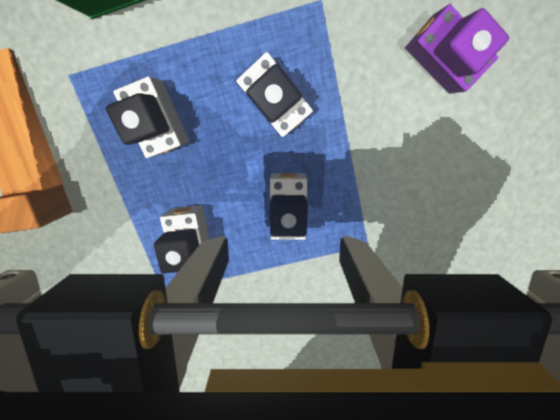

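Valve c is centred between the fingers at (289,210).

{"fn": "move_arm", "kwargs": {
  "plan": [
    {"x": 0, "y": 1.5, "z": 45, "wx": 0, "wy": 0, "wz": 0, "fingers": -0.5},
    {"x": 0.5, "y": 3, "z": 80, "wx": 0, "wy": 0, "wz": 0, "fingers": -0.5},
    {"x": 0.5, "y": 3, "z": 94, "wx": 0, "wy": 0, "wz": 0, "fingers": -0.5},
    {"x": 0.5, "y": 3, "z": 94, "wx": 0, "wy": 0, "wz": 0, "fingers": 1},
    {"x": 0.5, "y": 3, "z": 94, "wx": 0, "wy": 0, "wz": 0, "fingers": 1},
    {"x": 0.5, "y": 3, "z": 94, "wx": 0, "wy": 0, "wz": 0, "fingers": 1},
    {"x": 0.5, "y": 3, "z": 94, "wx": 0, "wy": 0, "wz": 0, "fingers": 1},
    {"x": 0.5, "y": 3, "z": 94, "wx": 0, "wy": 0, "wz": 0, "fingers": 1}
  ],
  "squeeze": 35
}}

```text
t: 8.32
eef_pos: [0.4804, -0.3697, 0.1965]
orientation: [-180.0, -0.0, -2.9]
force: [-0.5, 2.9, 4.2]
opening: 0.334
```

Run:
```python
from h import *
p=case(.025,.045,0);print(p)
plan(.4814,-.3656,.38,-2.8)
plan(p[0],p[1],.38,92.7)
```

```text
[0.51767229 0.21065246 0.        ]
shift [   1.    -4.3 -183.4] turn [-0.  -0.  -0.1] rows 3.0
shift [   7.6 -581.7 -183. ] turn [  0.   -0.1 -95.6] rows 10.0
```

{"fn": "move_arm", "kwargs": {
  "plan": [
    {"x": 0, "y": -4, "z": -55, "wx": 0, "wy": 0, "wz": -5, "fingers": 1},
    {"x": 0, "y": -30, "z": -110, "wx": 0, "wy": 0, "wz": -14, "fingers": 1},
    {"x": 0, "y": -80, "z": -140, "wx": 0, "wy": 0, "wz": -24, "fingers": 1},
    {"x": 1, "y": -135, "z": -165, "wx": 0, "wy": 0, "wz": -34, "fingers": 1},
    {"x": 2, "y": -192, "z": -183, "wx": 0, "wy": 0, "wz": -44, "fingers": 1},
    {"x": 3, "y": -250, "z": -183, "wx": 0, "wy": 0, "wz": -54, "fingers": 1},
    {"x": 4, "y": -310, "z": -183, "wx": 0, "wy": 0, "wz": -64, "fingers": 1},
    {"x": 5, "y": -370, "z": -183, "wx": 0, "wy": 0, "wz": -74, "fingers": 1},
    {"x": 6, "y": -430, "z": -183, "wx": 0, "wy": 0, "wz": -84, "fingers": 1},
    {"x": 7, "y": -490, "z": -183, "wx": 0, "wy": 0, "wz": -94, "fingers": 1}
  ]
}}

```text
t: 9.57
eef_pos: [0.5123, 0.1198, 0.3785]
orientation: [180.0, 0.1, 91.3]
force: [1.2, -0.7, -2.3]
opening: 0.342
```

Run:
```python
from h import *
p=case(.025,.045,0)
plan(p[0],p[1],.33,92.7)
plan(p[0],p[1],.229,92.7)
```

```text
shift [90.7  7.4 48.4] turn [ 0.   0.1 -1.4] rows 2.0
shift [ 90.8   7.3 149.4] turn [ 0.   0.1 -1.4] rows 3.0
```

{"fn": "move_arm", "kwargs": {
  "plan": [
    {"x": 45, "y": 5, "z": 20, "wx": 0, "wy": 0, "wz": -1.4, "fingers": 1},
    {"x": 90, "y": 7, "z": 30, "wx": 0, "wy": 0, "wz": -1.4, "fingers": 1},
    {"x": 91, "y": 7, "z": 50, "wx": 0, "wy": 0, "wz": -1.4, "fingers": 1},
    {"x": 91, "y": 7, "z": 90, "wx": 0, "wy": 0, "wz": -1.4, "fingers": 1},
    {"x": 91, "y": 7, "z": 125, "wx": 0, "wy": 0, "wz": -1.4, "fingers": 1},
    {"x": 91, "y": 7, "z": 143, "wx": 0, "wy": 0, "wz": -1.4, "fingers": 1},
    {"x": 91, "y": 7, "z": 149, "wx": 0, "wy": 0, "wz": -1.4, "fingers": 1},
    {"x": 91, "y": 7, "z": 149, "wx": 0, "wy": 0, "wz": -1.4, "fingers": 1}
  ]
}}

```text
t: 10.58
eef_pos: [0.5179, 0.2096, 0.2297]
orientation: [-180.0, 0.0, 92.4]
force: [0.6, -0.2, -2.3]
opening: 0.339
```

{"fn": "move_arm", "kwargs": {
  "plan": [
    {"x": 0, "y": 0, "z": 2, "wx": 0, "wy": 0, "wz": 0, "fingers": 0.1},
    {"x": 0, "y": 0, "z": 2, "wx": 0, "wy": 0, "wz": 0, "fingers": 0.1},
    {"x": 0, "y": 0, "z": 1, "wx": 0, "wy": 0, "wz": 0, "fingers": 0.1},
    {"x": 0, "y": 0, "z": -40, "wx": 0, "wy": 0, "wz": 0, "fingers": 0.1},
    {"x": 0, "y": 0, "z": -100, "wx": 0, "wy": 0, "wz": 0, "fingers": 0.1},
    {"x": 0, "y": 0, "z": -155, "wx": 0, "wy": 0, "wz": 0, "fingers": 0.0}
  ]
}}

```text
t: 11.32
eef_pos: [0.5176, 0.2098, 0.3871]
orientation: [180.0, -0.0, 92.4]
force: [1.1, 0.3, -0.3]
opening: 0.491
```

Run:
```python
from h import *
save(cams.get_image('top'),'t4.png',(150,120,450,260),2.6)
save(cams.get_image('wrist'),'w4.png',None,1)
plan(.45,-.2692,.36,3)
```

```text
shift [-477.3  -89.4   27.8] turn [ 0.3 -0.9 89.4] rows 9.0
```

View pics/t4.png

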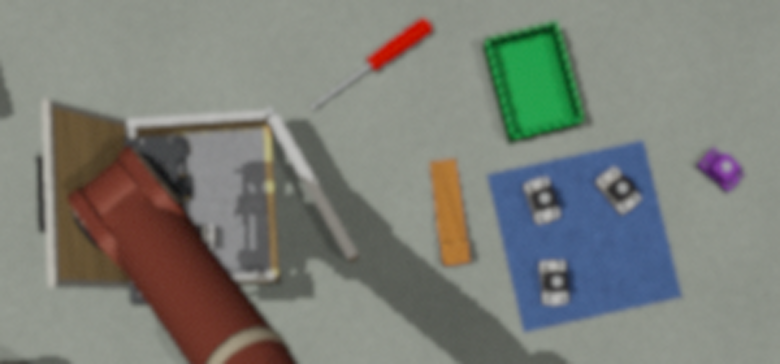

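View pics/w4.png

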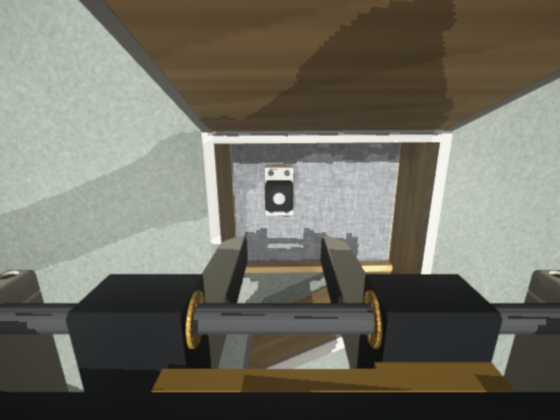

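Valve c stands upright in the case at wrist (279,197), and the other three are undisturbed on the mat. Next is valve a.

{"fn": "move_arm", "kwargs": {
  "plan": [
    {"x": -50, "y": -9, "z": 0, "wx": 0, "wy": 0, "wz": 9, "fingers": 0.0},
    {"x": -100, "y": -18, "z": 5, "wx": 0, "wy": 0, "wz": 18, "fingers": 0.0},
    {"x": -150, "y": -27, "z": 10, "wx": 0, "wy": 0, "wz": 27, "fingers": 0.0},
    {"x": -200, "y": -36, "z": 15, "wx": 0, "wy": 0, "wz": 36, "fingers": -0.5},
    {"x": -250, "y": -45, "z": 20, "wx": 0, "wy": 0, "wz": 45, "fingers": -0.5},
    {"x": -300, "y": -54, "z": 25, "wx": 0, "wy": 0, "wz": 54, "fingers": -0.5},
    {"x": -350, "y": -63, "z": 27, "wx": 0, "wy": 0, "wz": 63, "fingers": -0.5},
    {"x": -400, "y": -72, "z": 27, "wx": 0, "wy": 0, "wz": 72, "fingers": -0.5},
    {"x": -440, "y": -81, "z": 27, "wx": 0, "wy": 0, "wz": 81, "fingers": -0.5},
    {"x": -477, "y": -86, "z": 27, "wx": 0, "wy": 0, "wz": 89.4, "fingers": -0.5}
  ]
}}

```text
t: 12.68
eef_pos: [0.4512, -0.2719, 0.3576]
orientation: [-180.0, 0.0, 2.7]
force: [0.4, 0.9, 0.9]
opening: 0.75
```

Run:
```python
from h import *
st=ctrl.get_state();np.save('st5.npy',np.r_[st['eef_pos'],st['orientation']])
save(cams.get_image('wrist'),'w5.png',None,1.4)
plan(.4534,-.2692,.29,3)
plan(.4534,-.2692,.195,3)
```

```text
shift [ 3.8 -8.5 67.6] turn [ 0.3  0.  -0.9] rows 2.0
shift [  3.8  -9.1 162.6] turn [ 0.3  0.  -0.9] rows 3.0
```

View pics/w5.png

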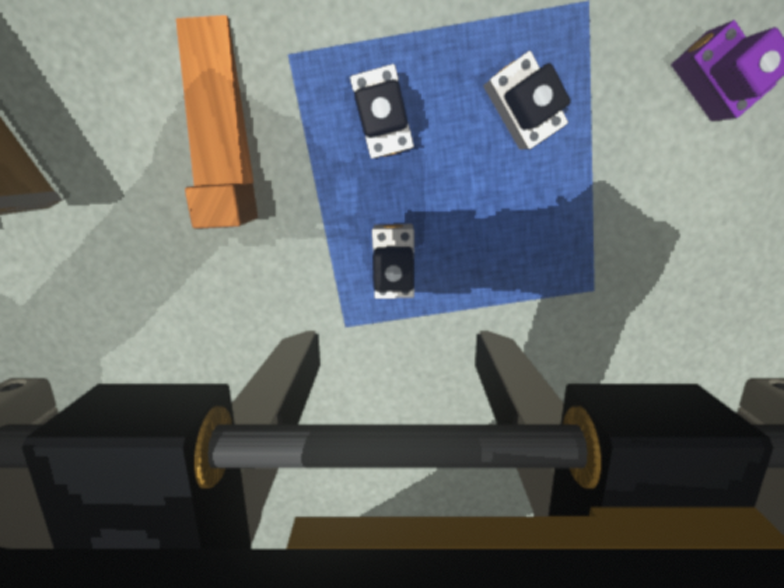

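Run:
```python
from h import *
a=np.load('st5.npy');C=cal('wrist',dict(eef_pos=a[:3],orientation=a[3:]));print(a,ctrl.get_state()['eef_pos'],ctrl.get_state()['dq'].round(1))
q=lambda p:(p[0]/1.4-.2,p[1]/1.4-.2)
print('a coil',onz(C,q((393,272)),.054), 'b holes',np.mean([onz(C,q(p),.027) for p in [(362,83),(388,76),(377,148),(402,141)]],0),'d',np.mean([onz(C,q(p),.027) for p in [(504,74),(527,61),(534,136),(559,121)]],0))
for p,z in [((187,190),.042),((252,183),.042),((194,227),.0),((253,223),.0),((178,18),.005),((227,15),.005)]: print('w',onz(C,q(p),z))
plan(.4534,-.2692,.195,3)
```

```text
[ 4.51200764e-01 -2.71902920e-01  3.57559347e-01 -1.79999333e+02
  2.96034641e-02  2.69182859e+00] [ 0.44996375 -0.27747387  0.3576973 ] [-1.  -0.9 -1.1  1.8  2.2 -0.7  4.4]
a coil [ 0.4546991  -0.26890285  0.054     ] b holes [ 0.56311004 -0.25634842  0.027     ] d [ 0.57706836 -0.35976352  0.027     ]
w [ 0.50452811 -0.12086841  0.042     ]
w [ 0.51151622 -0.16703775  0.042     ]
w [ 0.47074255 -0.1025439   0.        ]
w [ 0.4763738  -0.15158121  0.        ]
w [ 0.62083264 -0.10821735  0.005     ]
w [ 0.62432116 -0.14312981  0.005     ]
shift [  3.8  -9.1 162.6] turn [ 0.3  0.  -0.9] rows 3.0
```

{"fn": "move_arm", "kwargs": {
  "plan": [
    {"x": 0, "y": 0, "z": 30, "wx": 0, "wy": 0, "wz": 0, "fingers": -0.5},
    {"x": 0, "y": 0, "z": 60, "wx": 0, "wy": 0, "wz": 0, "fingers": -0.5},
    {"x": 0, "y": 0, "z": 60, "wx": 0, "wy": 0, "wz": 0, "fingers": -0.5},
    {"x": 0, "y": 0, "z": 60, "wx": 0, "wy": 0, "wz": 0, "fingers": -0.5}
  ]
}}

```text
t: 13.22
eef_pos: [0.4524, -0.2704, 0.2985]
orientation: [180.0, -0.1, 3.1]
force: [-0.4, 0.2, 0.4]
opening: 0.753
```

Run:
```python
from h import *
plan(.4536,-.2692,.195,3)
```

```text
shift [  1.1  -1.2 103.5] turn [ 0.  -0.1  0.1] rows 2.0
```

{"fn": "move_arm", "kwargs": {
  "plan": [
    {"x": 1, "y": -1, "z": 45, "wx": 0, "wy": 0, "wz": 0, "fingers": -0.5},
    {"x": 1, "y": -1, "z": 85, "wx": 0, "wy": 0, "wz": 0, "fingers": -0.5},
    {"x": 1, "y": -1, "z": 103, "wx": 0, "wy": 0, "wz": 0, "fingers": -0.5},
    {"x": 1, "y": -1, "z": 103, "wx": 0, "wy": 0, "wz": 0, "fingers": 0.0},
    {"x": 1, "y": -1, "z": 103, "wx": 0, "wy": 0, "wz": 0, "fingers": 1},
    {"x": 1, "y": -1, "z": 103, "wx": 0, "wy": 0, "wz": 0, "fingers": 1},
    {"x": 1, "y": -1, "z": 103, "wx": 0, "wy": 0, "wz": 0, "fingers": 1},
    {"x": 1, "y": -1, "z": 103, "wx": 0, "wy": 0, "wz": 0, "fingers": 1}
  ]
}}

```text
t: 14.22
eef_pos: [0.4532, -0.2694, 0.1955]
orientation: [180.0, -0.1, 3.0]
force: [-0.4, 0.0, 5.0]
opening: 0.34
```

Run:
```python
from h import *
p=case(.025,-.045,0);print(p)
plan(p[0],p[1],.38,92.7)
```

```text
[0.60757238 0.21489204 0.        ]
shift [ 180.  -475.3 -184.5] turn [  0.1  -0.  -89.7] rows 9.0
```

{"fn": "move_arm", "kwargs": {
  "plan": [
    {"x": 0, "y": 0, "z": -55, "wx": 0, "wy": 0, "wz": -3, "fingers": 1},
    {"x": 15, "y": -40, "z": -110, "wx": 0, "wy": 0, "wz": -13, "fingers": 1},
    {"x": 35, "y": -90, "z": -140, "wx": 0, "wy": 0, "wz": -23, "fingers": 1},
    {"x": 55, "y": -145, "z": -165, "wx": 0, "wy": 0, "wz": -33, "fingers": 1},
    {"x": 75, "y": -200, "z": -183, "wx": 0, "wy": 0, "wz": -43, "fingers": 1},
    {"x": 95, "y": -255, "z": -183, "wx": 0, "wy": 0, "wz": -53, "fingers": 1},
    {"x": 115, "y": -310, "z": -183, "wx": 0, "wy": 0, "wz": -63, "fingers": 1},
    {"x": 140, "y": -365, "z": -183, "wx": 0, "wy": 0, "wz": -73, "fingers": 1},
    {"x": 160, "y": -420, "z": -183, "wx": 0, "wy": 0, "wz": -83, "fingers": 1},
    {"x": 180, "y": -475, "z": -170, "wx": 0, "wy": 0, "wz": -89.7, "fingers": 1}
  ]
}}

```text
t: 15.48
eef_pos: [0.6082, 0.216, 0.3651]
orientation: [179.9, -0.0, 92.9]
force: [2.0, -0.7, -1.6]
opening: 0.343
```

{"fn": "move_arm", "kwargs": {
  "plan": [
    {"x": 0, "y": 0, "z": 20, "wx": 0, "wy": 0, "wz": 0, "fingers": 1},
    {"x": 0, "y": 0, "z": 30, "wx": 0, "wy": 0, "wz": 0, "fingers": 1},
    {"x": 0, "y": 0, "z": 30, "wx": 0, "wy": 0, "wz": 0, "fingers": 1}
  ]
}}

```text
t: 15.85
eef_pos: [0.6076, 0.213, 0.3337]
orientation: [-179.9, 0.1, 92.6]
force: [-0.0, 0.3, -1.4]
opening: 0.342
```

Run:
```python
from h import *
p=case(.025,-.045,0);print(p)
plan(p[0],p[1],.228,92.7)
```

```text
[0.60757238 0.21489204 0.        ]
shift [  2.1   0.3 105.6] turn [-0.1  0.1 -0.1] rows 2.0
```

{"fn": "move_arm", "kwargs": {
  "plan": [
    {"x": 2, "y": 0, "z": 40, "wx": 0, "wy": 0, "wz": 0, "fingers": 1},
    {"x": 2, "y": 0, "z": 80, "wx": 0, "wy": 0, "wz": 0, "fingers": 1},
    {"x": 2, "y": 0, "z": 99, "wx": 0, "wy": 0, "wz": 0, "fingers": 1},
    {"x": 2, "y": 0, "z": 106, "wx": 0, "wy": 0, "wz": 0, "fingers": 1},
    {"x": 2, "y": 0, "z": 107, "wx": 0, "wy": 0, "wz": 0, "fingers": 0.1},
    {"x": 2, "y": 0, "z": 107, "wx": 0, "wy": 0, "wz": 0, "fingers": 0.1},
    {"x": 2, "y": 0, "z": 105, "wx": 0, "wy": 0, "wz": 0, "fingers": 0.1},
    {"x": 2, "y": 0, "z": 60, "wx": 0, "wy": 0, "wz": 0, "fingers": 0.1},
    {"x": 2, "y": 0, "z": 0, "wx": 0, "wy": 0, "wz": 0, "fingers": 0.1},
    {"x": 0, "y": 0, "z": -30, "wx": 0, "wy": 0, "wz": 0, "fingers": 0.0}
  ]
}}

```text
t: 17.1
eef_pos: [0.6079, 0.2154, 0.3696]
orientation: [179.6, -0.2, 92.8]
force: [0.5, 0.1, 0.2]
opening: 0.49
```

Run:
```python
from h import *
save(cams.get_image('wrist'),'w6.png',None,1)
plan(.5634,-.2564,.30,16.8)
```

```text
shift [-469.4  -68.3   70.1] turn [ 0.4 -0.7 75.9] rows 8.0
```

View pics/w6.png

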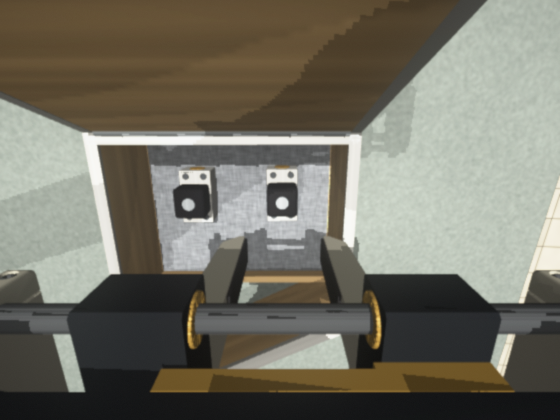

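Two valves now stand upright in the case at (193,203) and (282,200). Next is valve b.

{"fn": "move_arm", "kwargs": {
  "plan": [
    {"x": -50, "y": -7, "z": 0, "wx": 0, "wy": 0, "wz": 8, "fingers": 0.0},
    {"x": -100, "y": -14, "z": 0, "wx": 0, "wy": 0, "wz": 16, "fingers": 0.0},
    {"x": -150, "y": -21, "z": 5, "wx": 0, "wy": 0, "wz": 25, "fingers": 0.0},
    {"x": -205, "y": -28, "z": 10, "wx": 0, "wy": 0, "wz": 34, "fingers": -0.5},
    {"x": -260, "y": -36, "z": 15, "wx": 0, "wy": 0, "wz": 43, "fingers": -0.5},
    {"x": -315, "y": -45, "z": 20, "wx": 0, "wy": 0, "wz": 52, "fingers": -0.5},
    {"x": -370, "y": -54, "z": 25, "wx": 0, "wy": 0, "wz": 61, "fingers": -0.5},
    {"x": -425, "y": -62, "z": 40, "wx": 0, "wy": 0, "wz": 70, "fingers": -0.5},
    {"x": -469, "y": -68, "z": 50, "wx": 0, "wy": 0, "wz": 75.9, "fingers": -0.5},
    {"x": -469, "y": -68, "z": 60, "wx": 0, "wy": 0, "wz": 75.9, "fingers": -0.5}
  ]
}}

```text
t: 18.4
eef_pos: [0.5604, -0.2625, 0.3046]
orientation: [179.8, 0.1, 16.3]
force: [0.2, 0.5, -0.4]
opening: 0.749
```

{"fn": "move_arm", "kwargs": {
  "plan": [
    {"x": 0, "y": 0, "z": 0, "wx": 0, "wy": 0, "wz": 0, "fingers": -0.5},
    {"x": 0, "y": 0, "z": 0, "wx": 0, "wy": 0, "wz": 0, "fingers": -0.5}
  ]
}}

```text
t: 18.65
eef_pos: [0.5629, -0.255, 0.3053]
orientation: [-179.9, -0.1, 17.0]
force: [0.1, 0.3, 1.4]
opening: 0.753
```

Run:
```python
from h import *
plan(.5634,-.2564,.195,16.8)
save(cams.get_image('wrist'),'w7.png',None,1)
```

```text
shift [-1.000e-01  1.600e+00  1.103e+02] turn [-0.1 -0.1  0.2] rows 2.0
```

View pics/w7.png

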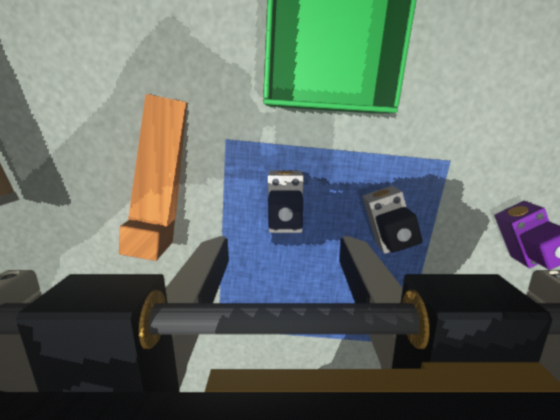

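Valve b is at (286,205), centred between the fingers.

{"fn": "move_arm", "kwargs": {
  "plan": [
    {"x": 0, "y": 1, "z": 45, "wx": 0, "wy": 0, "wz": 0, "fingers": -0.5},
    {"x": 0, "y": 1, "z": 90, "wx": 0, "wy": 0, "wz": 0, "fingers": -0.5},
    {"x": 0, "y": 1, "z": 110, "wx": 0, "wy": 0, "wz": 0, "fingers": -0.5},
    {"x": 0, "y": 1, "z": 110, "wx": 0, "wy": 0, "wz": 0, "fingers": 0.0},
    {"x": 0, "y": 1, "z": 110, "wx": 0, "wy": 0, "wz": 0, "fingers": 1},
    {"x": 0, "y": 1, "z": 110, "wx": 0, "wy": 0, "wz": 0, "fingers": 1},
    {"x": 0, "y": 1, "z": 110, "wx": 0, "wy": 0, "wz": 0, "fingers": 1},
    {"x": 0, "y": 1, "z": 110, "wx": 0, "wy": 0, "wz": 0, "fingers": 1}
  ]
}}

```text
t: 19.7
eef_pos: [0.5626, -0.2579, 0.1958]
orientation: [180.0, -0.1, 16.8]
force: [0.0, 0.6, 4.6]
opening: 0.341
```

Run:
```python
from h import *
p=case(-.041,-.045,0);print(p)
plan(p[0],p[1],.38,92.7)
```

```text
[0.61068141 0.14896531 0.        ]
shift [ 164.1 -375.5 -184.1] turn [  0.1  -0.  -75.9] rows 8.0
```

{"fn": "move_arm", "kwargs": {
  "plan": [
    {"x": 0, "y": 0, "z": -55, "wx": 0, "wy": 0, "wz": -2, "fingers": 1},
    {"x": 5, "y": -10, "z": -110, "wx": 0, "wy": 0, "wz": -8, "fingers": 1},
    {"x": 25, "y": -55, "z": -150, "wx": 0, "wy": 0, "wz": -17, "fingers": 1},
    {"x": 45, "y": -105, "z": -170, "wx": 0, "wy": 0, "wz": -26, "fingers": 1},
    {"x": 65, "y": -155, "z": -183, "wx": 0, "wy": 0, "wz": -35, "fingers": 1},
    {"x": 90, "y": -205, "z": -183, "wx": 0, "wy": 0, "wz": -44, "fingers": 1},
    {"x": 110, "y": -255, "z": -183, "wx": 0, "wy": 0, "wz": -53, "fingers": 1},
    {"x": 130, "y": -305, "z": -183, "wx": 0, "wy": 0, "wz": -62, "fingers": 1},
    {"x": 150, "y": -350, "z": -165, "wx": 0, "wy": 0, "wz": -71, "fingers": 1},
    {"x": 164, "y": -375, "z": -150, "wx": 0, "wy": 0, "wz": -75.9, "fingers": 1}
  ]
}}

```text
t: 20.95
eef_pos: [0.6099, 0.1515, 0.344]
orientation: [-179.9, -0.1, 93.1]
force: [0.2, -0.3, -2.1]
opening: 0.34
```

{"fn": "move_arm", "kwargs": {
  "plan": [
    {"x": 0, "y": 0, "z": 10, "wx": 0, "wy": 0, "wz": 0, "fingers": 1},
    {"x": 0, "y": 0, "z": 10, "wx": 0, "wy": 0, "wz": 0, "fingers": 1},
    {"x": 0, "y": 0, "z": 10, "wx": 0, "wy": 0, "wz": 0, "fingers": 1}
  ]
}}

```text
t: 21.32
eef_pos: [0.6111, 0.1462, 0.3351]
orientation: [180.0, 0.1, 92.5]
force: [0.9, -0.6, -2.0]
opening: 0.341
```

Run:
```python
from h import *
p=case(-.041,-.045,0);print(p)
plan(p[0],p[1],.228,92.7)
```

```text
[0.61068141 0.14896531 0.        ]
shift [  2.9  -0.4 107.1] turn [ 0.   0.1 -0.2] rows 2.0
```

{"fn": "move_arm", "kwargs": {
  "plan": [
    {"x": 1, "y": 0, "z": 40, "wx": 0, "wy": 0, "wz": 0, "fingers": 1},
    {"x": 1, "y": 0, "z": 80, "wx": 0, "wy": 0, "wz": 0, "fingers": 1},
    {"x": 1, "y": 0, "z": 100, "wx": 0, "wy": 0, "wz": 0, "fingers": 1},
    {"x": 1, "y": 0, "z": 107, "wx": 0, "wy": 0, "wz": 0, "fingers": 1},
    {"x": 1, "y": 0, "z": 108, "wx": 0, "wy": 0, "wz": 0, "fingers": 0.1},
    {"x": 1, "y": 0, "z": 108, "wx": 0, "wy": 0, "wz": 0, "fingers": 0.1},
    {"x": 1, "y": 0, "z": 106, "wx": 0, "wy": 0, "wz": 0, "fingers": 0.1},
    {"x": 1, "y": 0, "z": 60, "wx": 0, "wy": 0, "wz": 0, "fingers": 0.1},
    {"x": 1, "y": 0, "z": 0, "wx": 0, "wy": 0, "wz": 0, "fingers": 0.1},
    {"x": 0, "y": 0, "z": -30, "wx": 0, "wy": 0, "wz": 0, "fingers": 0.0}
  ]
}}

```text
t: 22.58
eef_pos: [0.6111, 0.149, 0.3695]
orientation: [179.6, -0.1, 92.7]
force: [0.9, 0.0, 0.5]
opening: 0.491
```

Run:
```python
from h import *
save(cams.get_image('wrist'),'w8.png',None,1)
plan(.5765,-.3595,.30,37.4)
```

```text
shift [-506.7  -60.2   70.4] turn [ 0.6 -0.5 55.3] rows 9.0
```

View pics/w8.png

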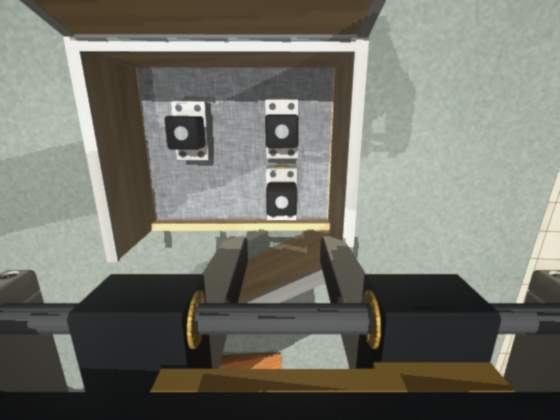

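Three valves stand upright in the case. Next is valve d.

{"fn": "move_arm", "kwargs": {
  "plan": [
    {"x": -50, "y": -6, "z": 0, "wx": 0, "wy": 0, "wz": 5.5, "fingers": 0.0},
    {"x": -100, "y": -12, "z": 0, "wx": 0, "wy": 0, "wz": 11, "fingers": 0.0},
    {"x": -155, "y": -18, "z": 5, "wx": 0, "wy": 0, "wz": 17, "fingers": 0.0},
    {"x": -210, "y": -25, "z": 10, "wx": 0, "wy": 0, "wz": 23, "fingers": -0.5},
    {"x": -265, "y": -31, "z": 15, "wx": 0, "wy": 0, "wz": 29, "fingers": -0.5},
    {"x": -320, "y": -38, "z": 20, "wx": 0, "wy": 0, "wz": 35, "fingers": -0.5},
    {"x": -375, "y": -45, "z": 25, "wx": 0, "wy": 0, "wz": 41, "fingers": -0.5},
    {"x": -430, "y": -52, "z": 40, "wx": 0, "wy": 0, "wz": 47, "fingers": -0.5},
    {"x": -480, "y": -58, "z": 50, "wx": 0, "wy": 0, "wz": 53, "fingers": -0.5},
    {"x": -506, "y": -60, "z": 60, "wx": 0, "wy": 0, "wz": 55.3, "fingers": -0.5}
  ]
}}

```text
t: 23.88
eef_pos: [0.5737, -0.3634, 0.3045]
orientation: [179.9, 0.1, 37.1]
force: [0.1, 0.4, -0.7]
opening: 0.749
```

{"fn": "move_arm", "kwargs": {
  "plan": [
    {"x": 0, "y": 0, "z": 0, "wx": 0, "wy": 0, "wz": 0, "fingers": -0.5},
    {"x": 0, "y": 0, "z": 0, "wx": 0, "wy": 0, "wz": 0, "fingers": -0.5},
    {"x": 0, "y": 0, "z": 0, "wx": 0, "wy": 0, "wz": 0, "fingers": -0.5}
  ]
}}

```text
t: 24.25
eef_pos: [0.5762, -0.3571, 0.3056]
orientation: [-180.0, -0.1, 37.7]
force: [-0.7, -0.1, 0.9]
opening: 0.742
```

Run:
```python
from h import *
plan(.5765,-.3595,.195,37.4)
save(cams.get_image('wrist'),'w9.png',None,1)
```

```text
shift [ -1.4   2.1 110.6] turn [-0.  -0.1  0.3] rows 2.0
```

View pics/w9.png

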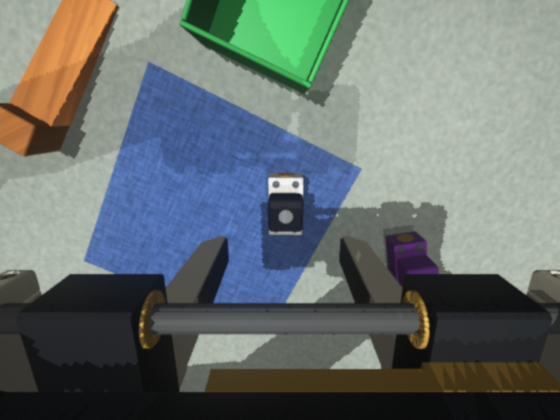

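Valve d is at (286,205), and the purple part sits clear to the right.

{"fn": "move_arm", "kwargs": {
  "plan": [
    {"x": -0.5, "y": 1, "z": 45, "wx": 0, "wy": 0, "wz": 0, "fingers": -0.5},
    {"x": -0.5, "y": 1, "z": 90, "wx": 0, "wy": 0, "wz": 0, "fingers": -0.5},
    {"x": -0.5, "y": 1, "z": 110, "wx": 0, "wy": 0, "wz": 0, "fingers": -0.5},
    {"x": -0.5, "y": 1, "z": 110, "wx": 0, "wy": 0, "wz": 0, "fingers": 0.0},
    {"x": -0.5, "y": 1, "z": 110, "wx": 0, "wy": 0, "wz": 0, "fingers": 1},
    {"x": -0.5, "y": 1, "z": 110, "wx": 0, "wy": 0, "wz": 0, "fingers": 1},
    {"x": -0.5, "y": 1, "z": 110, "wx": 0, "wy": 0, "wz": 0, "fingers": 1},
    {"x": -0.5, "y": 1, "z": 110, "wx": 0, "wy": 0, "wz": 0, "fingers": 1}
  ]
}}

```text
t: 25.3
eef_pos: [0.5753, -0.3612, 0.1958]
orientation: [179.9, -0.0, 37.4]
force: [-1.2, 1.0, 3.9]
opening: 0.34
```

Run:
```python
from h import *
p=case(-.041,.045,0);print(p)
plan(p[0],p[1],.36,92.7)
```

```text
[0.52078132 0.14472572 0.        ]
shift [ 264.2 -434.7 -164.5] turn [  0.1   0.  -55.3] rows 9.0
```

{"fn": "move_arm", "kwargs": {
  "plan": [
    {"x": 0, "y": 0, "z": -55, "wx": 0, "wy": 0, "wz": -2, "fingers": 1},
    {"x": 0, "y": 0, "z": -110, "wx": 0, "wy": 0, "wz": -5, "fingers": 1},
    {"x": 30, "y": -45, "z": -140, "wx": 0, "wy": 0, "wz": -11, "fingers": 1},
    {"x": 60, "y": -95, "z": -164, "wx": 0, "wy": 0, "wz": -18, "fingers": 1},
    {"x": 90, "y": -145, "z": -164, "wx": 0, "wy": 0, "wz": -25, "fingers": 1},
    {"x": 120, "y": -195, "z": -164, "wx": 0, "wy": 0, "wz": -32, "fingers": 1},
    {"x": 150, "y": -245, "z": -164, "wx": 0, "wy": 0, "wz": -39, "fingers": 1},
    {"x": 180, "y": -295, "z": -164, "wx": 0, "wy": 0, "wz": -46, "fingers": 1},
    {"x": 210, "y": -345, "z": -164, "wx": 0, "wy": 0, "wz": -52, "fingers": 1},
    {"x": 240, "y": -395, "z": -164, "wx": 0, "wy": 0, "wz": -55.3, "fingers": 1}
  ]
}}

```text
t: 26.55
eef_pos: [0.5252, 0.0999, 0.3588]
orientation: [180.0, 0.0, 92.8]
force: [-0.7, 0.7, -0.8]
opening: 0.343
```

{"fn": "move_arm", "kwargs": {
  "plan": [
    {"x": 33, "y": -33, "z": 10, "wx": 0, "wy": 0, "wz": 0, "fingers": 1},
    {"x": 46, "y": -14, "z": 20, "wx": 0, "wy": 0, "wz": 0, "fingers": 1},
    {"x": 46, "y": -14, "z": 20, "wx": 0, "wy": 0, "wz": 0, "fingers": 1},
    {"x": 46, "y": -14, "z": 20, "wx": 0, "wy": 0, "wz": 0, "fingers": 1}
  ]
}}

```text
t: 27.05
eef_pos: [0.5095, 0.1428, 0.3388]
orientation: [-180.0, 0.0, 92.6]
force: [-0.4, 0.2, -1.4]
opening: 0.339
```

Run:
```python
from h import *
p=case(-.041,.045,0);print(p)
plan(p[0],p[1],.228,92.7)
```

```text
[0.52078132 0.14472572 0.        ]
shift [  1.5  11.4 110.8] turn [-0.   0.  -0.1] rows 2.0
```

{"fn": "move_arm", "kwargs": {
  "plan": [
    {"x": 1, "y": 11, "z": 40, "wx": 0, "wy": 0, "wz": 0, "fingers": 1},
    {"x": 1, "y": 11, "z": 82, "wx": 0, "wy": 0, "wz": 0, "fingers": 1},
    {"x": 1, "y": 11, "z": 102, "wx": 0, "wy": 0, "wz": 0, "fingers": 1},
    {"x": 1, "y": 11, "z": 110, "wx": 0, "wy": 0, "wz": 0, "fingers": 1},
    {"x": 1, "y": 11, "z": 112, "wx": 0, "wy": 0, "wz": 0, "fingers": 0.1},
    {"x": 1, "y": 11, "z": 112, "wx": 0, "wy": 0, "wz": 0, "fingers": 0.1},
    {"x": 1, "y": 11, "z": 110, "wx": 0, "wy": 0, "wz": 0, "fingers": 0.1},
    {"x": 1, "y": 11, "z": 60, "wx": 0, "wy": 0, "wz": 0, "fingers": 0.1},
    {"x": 1, "y": 11, "z": 0, "wx": 0, "wy": 0, "wz": 0, "fingers": 0.1},
    {"x": 0, "y": 10, "z": -30, "wx": 0, "wy": 0, "wz": 0, "fingers": 0.0}
  ]
}}

```text
t: 28.3
eef_pos: [0.5197, 0.1448, 0.3729]
orientation: [179.6, -0.1, 92.7]
force: [0.5, -0.8, -1.5]
opening: 0.488
```

Run:
```python
from h import *
save(cams.get_image('wrist'),'w10.png',None,1)
save(cams.get_image('top'),'t10.png',(150,100,450,260),2.6)
```

```text
(no output)
```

View pics/w10.png

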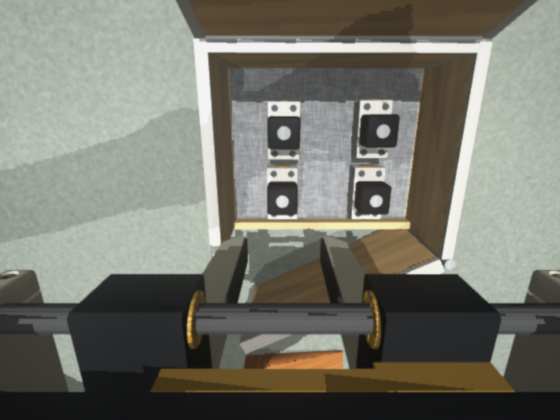

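View pics/t10.png

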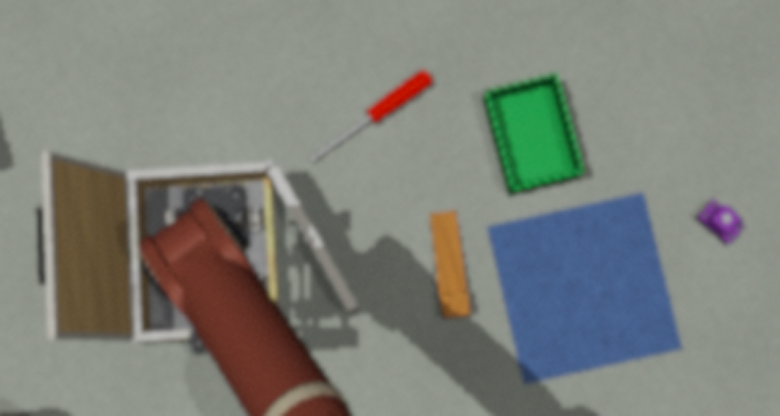

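All four valves stand upright in the case, two at the back and two at the front, and the mat is empty. The door is next.

Run:
```python
from h import *
p=case(-.22,.067,0);print(p)
plan(p[0],p[1],.37,92.7)
plan(p[0],p[1],.246,92.7)
```

```text
[ 0.5072378 -0.0351119  0.       ]
shift [-179.2  -21.3    2.7] turn [ 0.5 -0.1  0. ] rows 3.0
shift [-179.5  -22.5  126.7] turn [ 0.5 -0.1  0. ] rows 4.0
```

{"fn": "move_arm", "kwargs": {
  "plan": [
    {"x": -60, "y": -8, "z": 0, "wx": 0, "wy": 0, "wz": 0, "fingers": 1},
    {"x": -120, "y": -15, "z": 0, "wx": 0, "wy": 0, "wz": 0, "fingers": 1},
    {"x": -178, "y": -22, "z": 0, "wx": 0, "wy": 0, "wz": 0, "fingers": 1},
    {"x": -179, "y": -22, "z": 30, "wx": 0, "wy": 0, "wz": 0, "fingers": 1},
    {"x": -179, "y": -22, "z": 80, "wx": 0, "wy": 0, "wz": 0, "fingers": 1},
    {"x": -179, "y": -22, "z": 115, "wx": 0, "wy": 0, "wz": 0, "fingers": 1},
    {"x": -179, "y": -22, "z": 126, "wx": 0, "wy": 0, "wz": 0, "fingers": 1},
    {"x": -179, "y": -22, "z": 126, "wx": 0, "wy": 0, "wz": 0, "fingers": 1}
  ]
}}

```text
t: 29.4
eef_pos: [0.5059, -0.0354, 0.2425]
orientation: [-179.9, -0.0, 92.8]
force: [-0.1, -0.4, 0.0]
opening: 0.004
```

Run:
```python
from h import *
p=case(-.108,.067,0);print(p, incase(ctrl.get_state()['eef_pos']))
plan(p[0],p[1],.246,92.7)
```

```text
[0.50196188 0.07676376 0.        ] (np.float64(-0.2202546990580329), np.float64(0.06831449462124814), np.float64(0.24246296001256218))
shift [112.3   1.4  -3.5] turn [-0.1 -0.   0.1] rows 2.0
```

{"fn": "move_arm", "kwargs": {
  "plan": [
    {"x": 20, "y": 0, "z": -3, "wx": 0, "wy": 0, "wz": 0, "fingers": 1},
    {"x": 35, "y": 0, "z": -3, "wx": 0, "wy": 0, "wz": 0, "fingers": 1},
    {"x": 50, "y": 0, "z": -3, "wx": 0, "wy": 0, "wz": 0, "fingers": 1},
    {"x": 64, "y": 1, "z": -3, "wx": 0, "wy": 0, "wz": 0, "fingers": 1},
    {"x": 76, "y": 1, "z": -3, "wx": 0, "wy": 0, "wz": 0, "fingers": 1},
    {"x": 86, "y": 1, "z": -3, "wx": 0, "wy": 0, "wz": 0, "fingers": 1},
    {"x": 94, "y": 1, "z": -3, "wx": 0, "wy": 0, "wz": 0, "fingers": 1},
    {"x": 100, "y": 1, "z": -3, "wx": 0, "wy": 0, "wz": 0, "fingers": 1},
    {"x": 104, "y": 1, "z": -3, "wx": 0, "wy": 0, "wz": 0, "fingers": 1},
    {"x": 106, "y": 1, "z": -3, "wx": 0, "wy": 0, "wz": 0, "fingers": 1}
  ]
}}

```text
t: 30.65
eef_pos: [0.5019, 0.0704, 0.2458]
orientation: [-180.0, 0.0, 92.7]
force: [-0.9, -0.1, -0.0]
opening: 0.002
```

Run:
```python
from h import *
print(incase(ctrl.get_state()['eef_pos']),ctrl.get_state()['force'])
save(cams.get_image('scene'),'s11.png',(200,60,400,220),4)
save(cams.get_image('wrist'),'w11.png',None,1)
```

```text
(np.float64(-0.11440001865790693), np.float64(0.06733516405774596), np.float64(0.24577132310089364)) [-0.85970396 -0.08328963 -0.00887772]
```

View pics/s11.png

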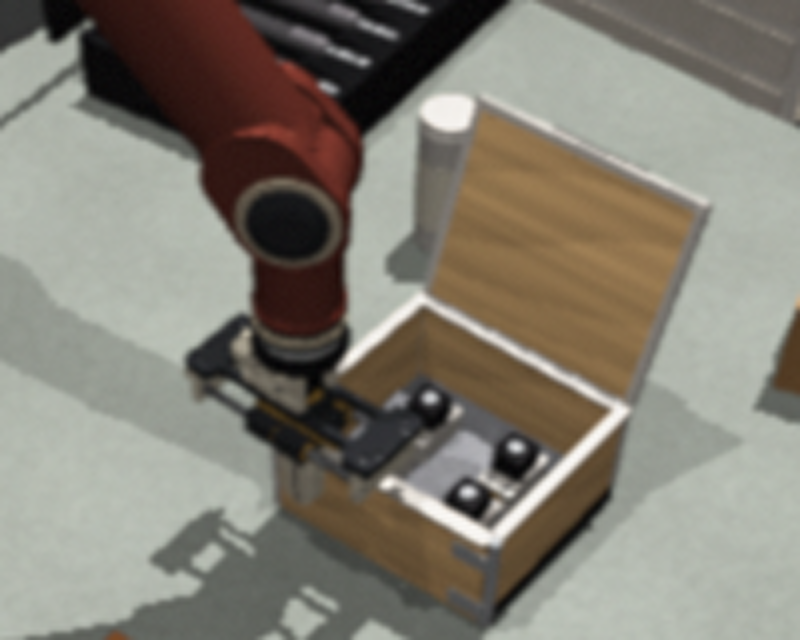

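View pics/w11.png

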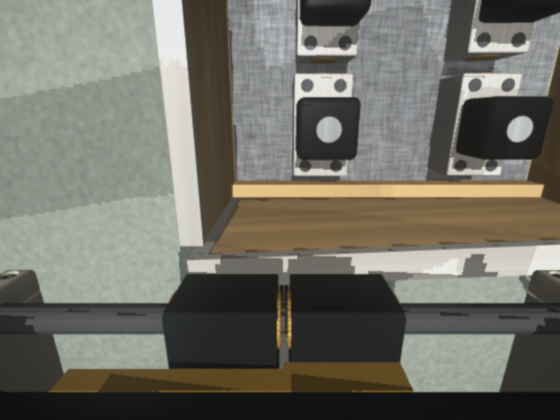

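{"fn": "move_arm", "kwargs": {
  "plan": [
    {"x": 3, "y": 0, "z": 0, "wx": 0, "wy": 0, "wz": 0, "fingers": 1},
    {"x": 5, "y": 0, "z": 0, "wx": 0, "wy": 0, "wz": 0, "fingers": 1},
    {"x": 7, "y": 0, "z": 0, "wx": 0, "wy": 0, "wz": 0, "fingers": 1},
    {"x": 8, "y": 0, "z": 0, "wx": 0, "wy": 0, "wz": 0, "fingers": 1},
    {"x": 8, "y": 0, "z": 0, "wx": 0, "wy": 0, "wz": 0, "fingers": 1}
  ]
}}

```text
t: 31.38
eef_pos: [0.5016, 0.0784, 0.2458]
orientation: [180.0, -0.0, 92.7]
force: [-0.1, 0.4, -0.2]
opening: 0.005
```

Run:
```python
from h import *
print(incase(ctrl.get_state()['eef_pos']),ctrl.get_state()['force'])
```

```text
(np.float64(-0.10630503597129659), np.float64(0.06728355228763606), np.float64(0.24581406606020945)) [-0.10138582  0.39986686 -0.16698665]
```

{"fn": "move_arm", "kwargs": {
  "plan": [
    {"x": 2, "y": 0, "z": 0, "wx": 0, "wy": 0, "wz": 0, "fingers": 1},
    {"x": 4, "y": 0, "z": 0, "wx": 0, "wy": 0, "wz": 0, "fingers": 1},
    {"x": 4, "y": 0, "z": 0, "wx": 0, "wy": 0, "wz": 0, "fingers": 1}
  ]
}}

```text
t: 31.75
eef_pos: [0.5015, 0.0808, 0.2457]
orientation: [-180.0, 0.2, 92.6]
force: [1.2, -4.9, 0.4]
opening: 0.001
```

Run:
```python
from h import *
print(incase(ctrl.get_state()['eef_pos']),ctrl.get_state()['force'])
save(cams.get_image('wrist'),'w12.png',None,1)
```

```text
(np.float64(-0.10398278384905492), np.float64(0.06725382381871774), np.float64(0.24571783546704842)) [ 1.24678083 -4.910963    0.39328568]
```

View pics/w12.png

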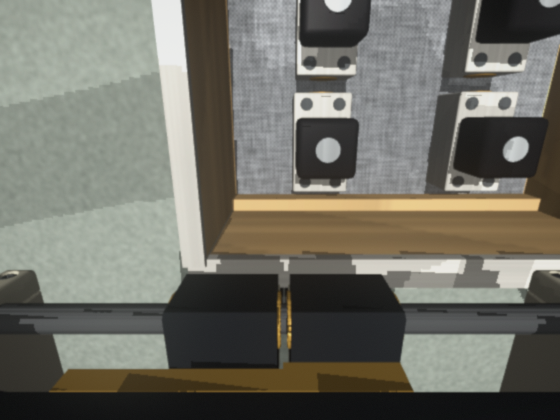

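The door is shut, with -4.9 N at contact and the finger at case x -104 mm. Now the wedge.

Run:
```python
from h import *
plan(.5,-.02,.30,92.7)
plan(.4931,-.1373,.31,5.1)
```

```text
shift [-100.8   -6.1  -54. ] turn [-0.   0.1 -0.1] rows 2.0
shift [-217.7  -18.4  -63.7] turn [ 0.1  0.1 87.5] rows 9.0
```

{"fn": "move_arm", "kwargs": {
  "plan": [
    {"x": -30, "y": 0, "z": 0, "wx": 0, "wy": 0, "wz": 0, "fingers": 1},
    {"x": -80, "y": -3, "z": -20, "wx": 0, "wy": 0, "wz": 8, "fingers": 0},
    {"x": -110, "y": -6, "z": -50, "wx": 0, "wy": 0, "wz": 18, "fingers": -0.5},
    {"x": -140, "y": -9, "z": -63, "wx": 0, "wy": 0, "wz": 28, "fingers": -0.5},
    {"x": -170, "y": -12, "z": -63, "wx": 0, "wy": 0, "wz": 38, "fingers": -0.5},
    {"x": -195, "y": -15, "z": -63, "wx": 0, "wy": 0, "wz": 48, "fingers": -0.5},
    {"x": -218, "y": -18, "z": -63, "wx": 0, "wy": 0, "wz": 58, "fingers": -0.5},
    {"x": -218, "y": -18, "z": -63, "wx": 0, "wy": 0, "wz": 68, "fingers": -0.5},
    {"x": -218, "y": -18, "z": -63, "wx": 0, "wy": 0, "wz": 78, "fingers": -0.5},
    {"x": -218, "y": -18, "z": -63, "wx": 0, "wy": 0, "wz": 87.5, "fingers": -0.5}
  ]
}}

```text
t: 33.05
eef_pos: [0.4942, -0.1351, 0.3087]
orientation: [-179.9, -0.1, 5.0]
force: [0.4, 0.3, 0.1]
opening: 0.751
```

{"fn": "move_arm", "kwargs": {
  "plan": [
    {"x": 0, "y": 0, "z": 0, "wx": 0, "wy": 0, "wz": 0, "fingers": -0.5},
    {"x": 0, "y": 0, "z": 0, "wx": 0, "wy": 0, "wz": 0, "fingers": -0.5},
    {"x": 0, "y": 0, "z": 0, "wx": 0, "wy": 0, "wz": 0, "fingers": -0.5}
  ]
}}

```text
t: 33.42
eef_pos: [0.4938, -0.1362, 0.3087]
orientation: [-180.0, -0.0, 5.3]
force: [0.8, -0.0, -0.4]
opening: 0.746
```

Run:
```python
from h import *
st=ctrl.get_state();np.save('st13.npy',np.r_[st['eef_pos'],st['orientation']])
plan(.4931,-.1373,.197,5.1)
save(cams.get_image('wrist'),'w13.png',None,1.4)
save(cams.get_image('scene'),'s13.png',(200,60,400,220),4)
```

```text
shift [ -0.9   1.1 111.7] turn [-0.  -0.   0.2] rows 2.0
```

View pics/w13.png

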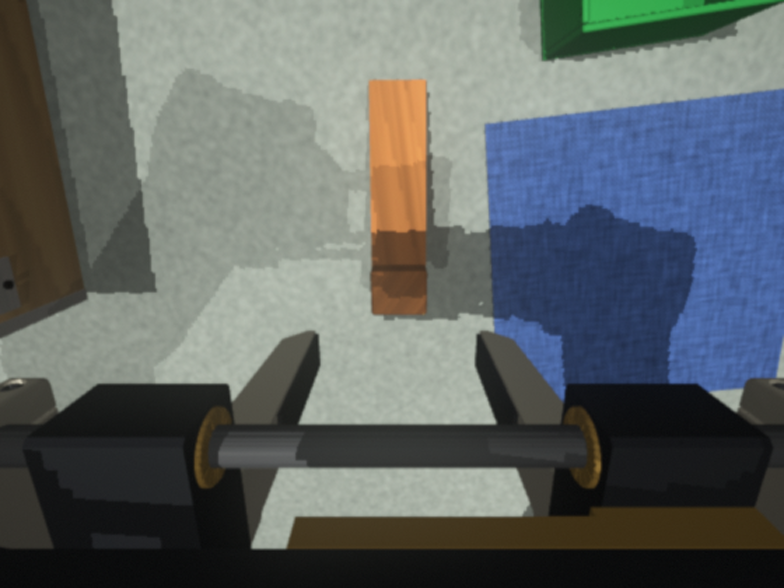

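View pics/s13.png

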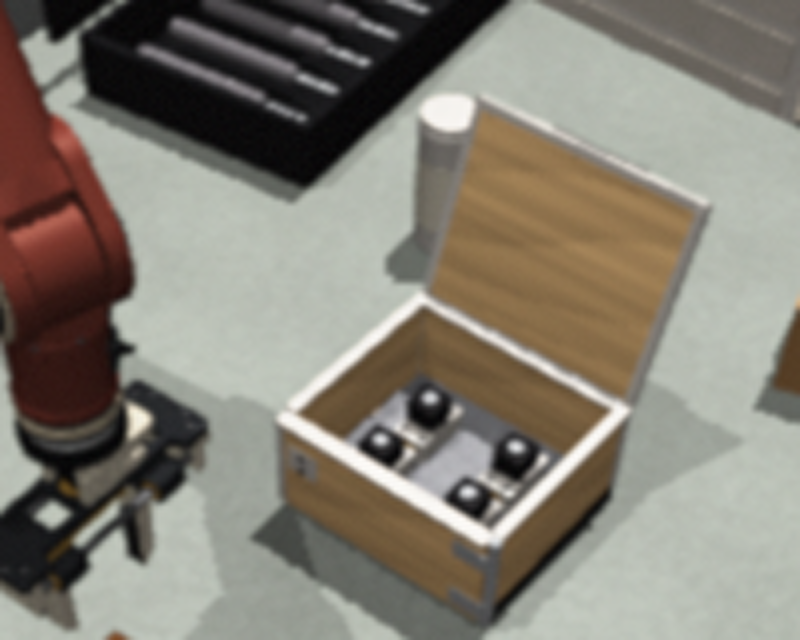

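The scene confirms the shut door, and the wedge lies straight between the fingers, with its heel at (372-426, 268-313).

Run:
```python
from h import *
a=np.load('st13.npy');C=cal('wrist',dict(eef_pos=a[:3],orientation=a[3:]))
q=lambda p:(p[0]/1.4-.2,p[1]/1.4-.2)
P=[onz(C,q(p),z) for p,z in [((369,81),.005),((426,80),.005),((372,313),.042),((427,314),.042),((372,268),.042),((427,267),.042)]]
print(np.array(P).round(4))
t=(P[0]+P[1])/2;b=(P[2]+P[3])/2;d=t-b;print(t,b,np.linalg.norm(d[:2]),np.degrees(np.arctan2(d[1],d[0])))
```

```text
[[ 0.6202 -0.1066  0.005 ]
 [ 0.6241 -0.1423  0.005 ]
 [ 0.4789 -0.1213  0.042 ]
 [ 0.4815 -0.1567  0.042 ]
 [ 0.5088 -0.1191  0.042 ]
 [ 0.5126 -0.1531  0.042 ]]
[ 0.62213947 -0.12442112  0.005     ] [ 0.48020457 -0.1390094   0.042     ] 0.14268264019863872 5.868341327000931
```

{"fn": "move_arm", "kwargs": {
  "plan": [
    {"x": 0.5, "y": 1.3, "z": 45, "wx": 0, "wy": 0, "wz": 0, "fingers": -0.5},
    {"x": 0.5, "y": 1.3, "z": 90, "wx": 0, "wy": 0, "wz": 0, "fingers": -0.5},
    {"x": 0.5, "y": 1.3, "z": 112, "wx": 0, "wy": 0, "wz": 0, "fingers": -0.5},
    {"x": 0.5, "y": 1.3, "z": 112, "wx": 0, "wy": 0, "wz": 0, "fingers": 0.0},
    {"x": 0.5, "y": 1.3, "z": 112, "wx": 0, "wy": 0, "wz": 0, "fingers": 1},
    {"x": 0.5, "y": 1.3, "z": 112, "wx": 0, "wy": 0, "wz": 0, "fingers": 1},
    {"x": 0.5, "y": 1.3, "z": 112, "wx": 0, "wy": 0, "wz": 0, "fingers": 1},
    {"x": 0.5, "y": 1.3, "z": 112, "wx": 0, "wy": 0, "wz": 0, "fingers": 1}
  ],
  "squeeze": 60
}}

```text
t: 34.52
eef_pos: [0.4947, -0.1376, 0.1978]
orientation: [180.0, -0.1, 5.2]
force: [-0.2, 0.6, 5.8]
opening: 0.379
```

Run:
```python
from h import *
p=case(-.26,.02,0);print(p)
plan(p[0],p[1],.24,92.7)
```

```text
[ 0.55606988 -0.0728535   0.        ]
shift [ 67.1 -58.9 -42.1] turn [  0.1  -0.1 -87.5] rows 9.0
```

{"fn": "move_arm", "kwargs": {
  "plan": [
    {"x": 0, "y": 0, "z": -40, "wx": 0, "wy": 0, "wz": -2, "fingers": 1},
    {"x": 5, "y": -5, "z": -42, "wx": 0, "wy": 0, "wz": -12, "fingers": 1},
    {"x": 12, "y": -12, "z": -42, "wx": 0, "wy": 0, "wz": -22, "fingers": 1},
    {"x": 20, "y": -20, "z": -42, "wx": 0, "wy": 0, "wz": -32, "fingers": 1},
    {"x": 28, "y": -28, "z": -42, "wx": 0, "wy": 0, "wz": -42, "fingers": 1},
    {"x": 36, "y": -36, "z": -42, "wx": 0, "wy": 0, "wz": -52, "fingers": 1},
    {"x": 44, "y": -43, "z": -42, "wx": 0, "wy": 0, "wz": -62, "fingers": 1},
    {"x": 54, "y": -50, "z": -42, "wx": 0, "wy": 0, "wz": -72, "fingers": 1},
    {"x": 62, "y": -56, "z": -42, "wx": 0, "wy": 0, "wz": -82, "fingers": 1},
    {"x": 67, "y": -59, "z": -42, "wx": 0, "wy": 0, "wz": -87.5, "fingers": 1}
  ]
}}

```text
t: 35.78
eef_pos: [0.5557, -0.0726, 0.2385]
orientation: [-180.0, -0.0, 93.0]
force: [0.7, -0.3, -0.7]
opening: 0.383
```

{"fn": "move_arm", "kwargs": {
  "plan": [
    {"x": 0, "y": 0, "z": 0, "wx": 0, "wy": 0, "wz": 0, "fingers": 1},
    {"x": 0, "y": 0, "z": 0, "wx": 0, "wy": 0, "wz": 0, "fingers": 1},
    {"x": 0, "y": 0, "z": 0, "wx": 0, "wy": 0, "wz": 0, "fingers": 1}
  ]
}}

```text
t: 36.15
eef_pos: [0.5554, -0.073, 0.2387]
orientation: [-180.0, 0.0, 92.7]
force: [-0.9, -0.3, -1.5]
opening: 0.387
```

Run:
```python
from h import *
st=ctrl.get_state();np.save('st14.npy',np.r_[st['eef_pos'],st['orientation']]);print(st['opening'])
p=case(-.26,.02,0);print(p,incase(st['eef_pos']))
plan(p[0],p[1],.198,92.7)
save(cams.get_image('wrist'),'w14.png',None,1.4)
save(cams.get_image('scene'),'s14.png',(200,60,400,220),4)
```

```text
0.38664431473876265
[ 0.55606988 -0.0728535   0.        ] (np.float64(-0.26009471396873635), np.float64(0.02063028434965657), np.float64(0.23871395674904133))
shift [ 0.1  0.7 40.7] turn [-0.  0. -0.] rows 1.0
```

View pics/w14.png

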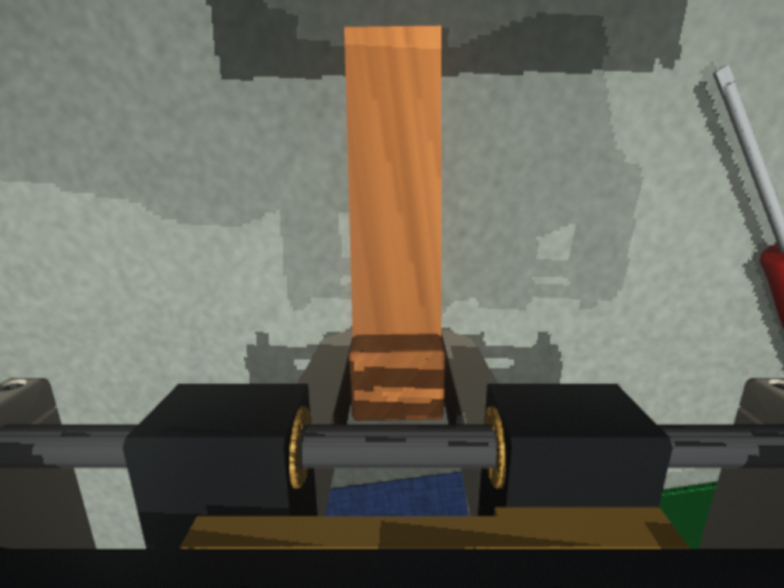

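View pics/s14.png

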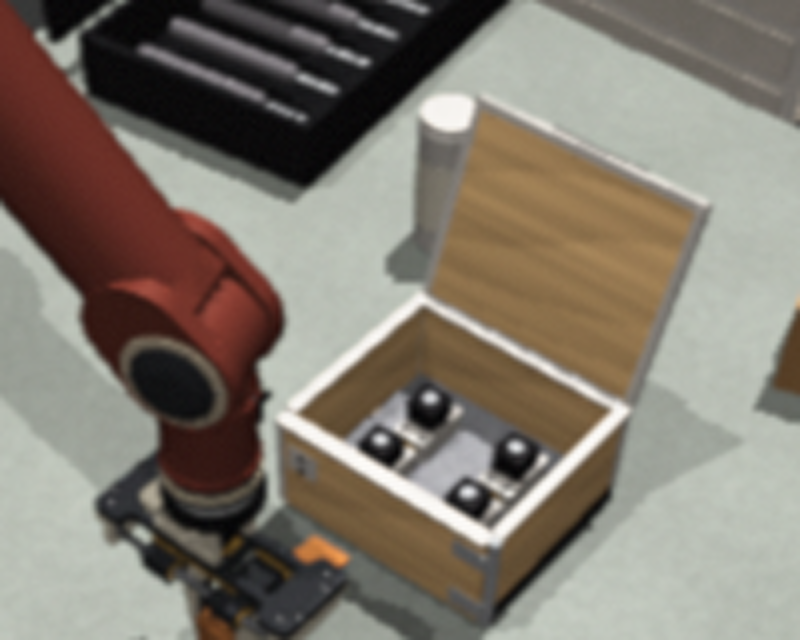

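The wedge is held straight with its thin end toward the door (393,27). I lower it to the bench and slide it in.

{"fn": "move_arm", "kwargs": {
  "plan": [
    {"x": 0, "y": 0, "z": 25, "wx": 0, "wy": 0, "wz": 0, "fingers": 1},
    {"x": 0, "y": 0.5, "z": 37, "wx": 0, "wy": 0, "wz": 0, "fingers": 1},
    {"x": 0, "y": 0.5, "z": 40.5, "wx": 0, "wy": 0, "wz": 0, "fingers": 1},
    {"x": 20, "y": 0.5, "z": 40.5, "wx": 0, "wy": 0, "wz": 0, "fingers": 1},
    {"x": 45, "y": 0.5, "z": 40.5, "wx": 0, "wy": 0, "wz": 0, "fingers": 1},
    {"x": 65, "y": 0.5, "z": 40.5, "wx": 0, "wy": 0, "wz": 0, "fingers": 1},
    {"x": 78, "y": 0.5, "z": 40.5, "wx": 0, "wy": 0, "wz": 0, "fingers": 1},
    {"x": 78, "y": 0.5, "z": 40.5, "wx": 0, "wy": 0, "wz": 0, "fingers": 1}
  ]
}}

```text
t: 37.25
eef_pos: [0.5525, 0.0062, 0.1985]
orientation: [180.0, -0.0, 92.8]
force: [0.1, -0.7, -1.8]
opening: 0.383
```

Run:
```python
from h import *
st=ctrl.get_state();print(incase(st['eef_pos']),st['force'],st['opening'])
save(cams.get_image('wrist'),'w15.png',None,1.)
save(cams.get_image('scene'),'s15.png',(200,60,400,220),4)
```

```text
(np.float64(-0.1809002348134035), np.float64(0.0198041230383289), np.float64(0.19853238474792115)) [ 0.14826075 -0.73393541 -1.81090175] 0.3827779953696282
```

View pics/w15.png

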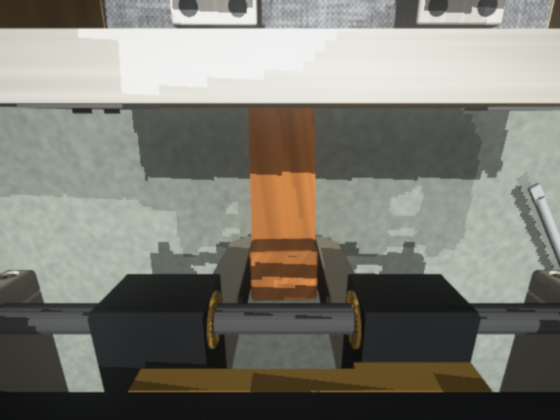

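View pics/s15.png

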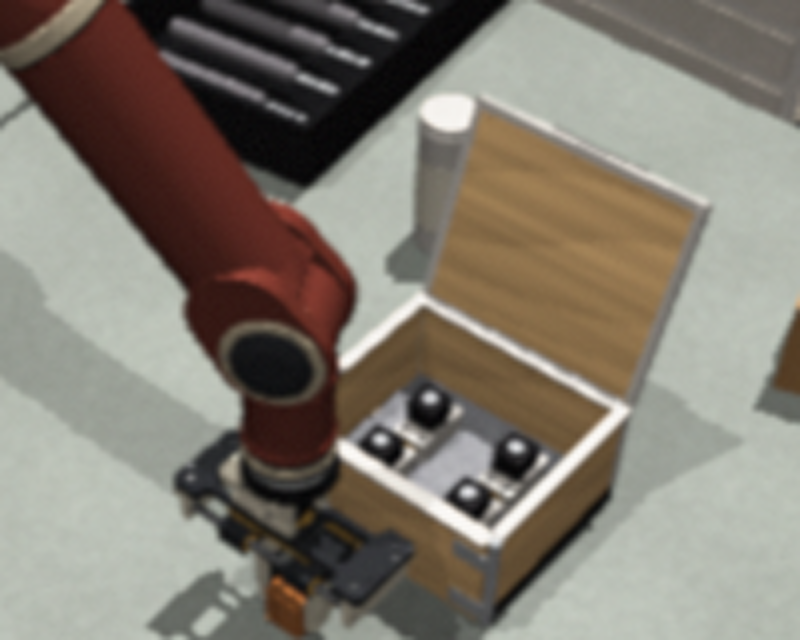

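The wedge's thin end is under the door. Now I push it tight in small steps.

{"fn": "move_arm", "kwargs": {
  "plan": [
    {"x": 3, "y": 0, "z": 0.7, "wx": 0, "wy": 0, "wz": 0, "fingers": 1},
    {"x": 7, "y": 0, "z": 0.7, "wx": 0, "wy": 0, "wz": 0, "fingers": 1},
    {"x": 11, "y": 0, "z": 0.7, "wx": 0, "wy": 0, "wz": 0, "fingers": 1},
    {"x": 15, "y": 0, "z": 0.7, "wx": 0, "wy": 0, "wz": 0, "fingers": 1},
    {"x": 19, "y": 0, "z": 0.7, "wx": 0, "wy": 0, "wz": 0, "fingers": 1},
    {"x": 22, "y": 0, "z": 0.7, "wx": 0, "wy": 0, "wz": 0, "fingers": 1},
    {"x": 25, "y": 0, "z": 0.7, "wx": 0, "wy": 0, "wz": 0, "fingers": 1},
    {"x": 25, "y": 0, "z": 0.7, "wx": 0, "wy": 0, "wz": 0, "fingers": 1}
  ]
}}

```text
t: 38.35
eef_pos: [0.5518, 0.0264, 0.198]
orientation: [-180.0, 0.4, 92.5]
force: [-0.5, -9.7, 4.2]
opening: 0.384
```

Run:
```python
from h import *
st=ctrl.get_state();print(incase(st['eef_pos']),st['force'],st['opening'])
np.save('st16.npy',np.r_[st['eef_pos'],st['orientation']])
save(cams.get_image('wrist'),'w16.png',None,1.4)
save(cams.get_image('scene'),'s16.png',(250,130,370,220),6)
```

```text
(np.float64(-0.16068995623659824), np.float64(0.019630451302036327), np.float64(0.19796083281979157)) [-0.46730593 -9.72541713  4.18058857] 0.3837878714276408
```

View pics/w16.png

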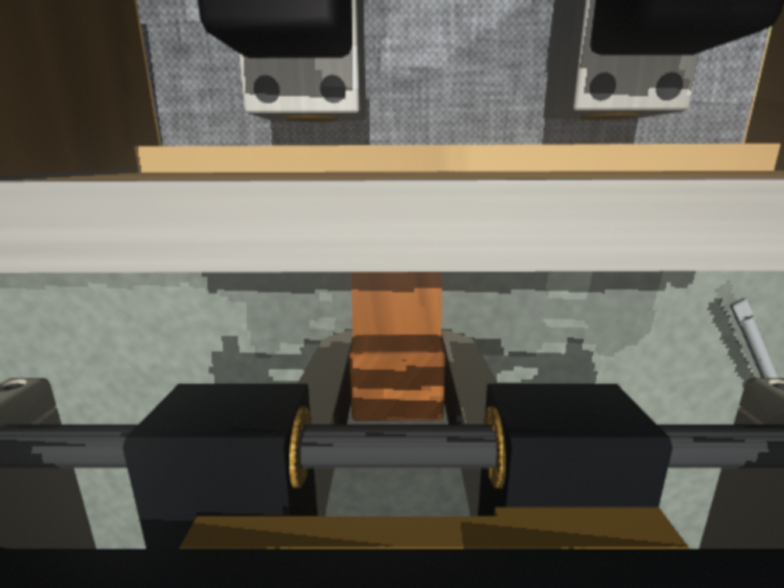

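View pics/s16.png

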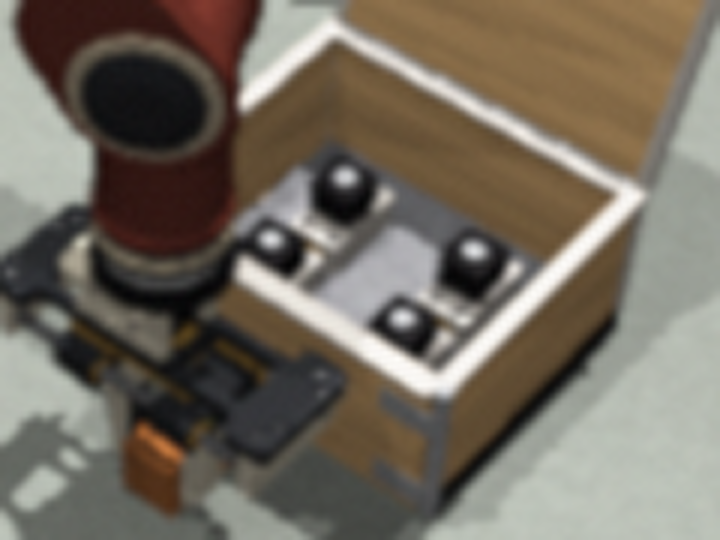

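Contact is firm at 9.7 N, with an estimated lift of about 3 mm. I push a little further.

{"fn": "move_arm", "kwargs": {
  "plan": [
    {"x": 3, "y": 0, "z": 0, "wx": 0, "wy": 0, "wz": 0, "fingers": 1},
    {"x": 5, "y": 0, "z": 0, "wx": 0, "wy": 0, "wz": 0, "fingers": 1},
    {"x": 7, "y": 0, "z": 0, "wx": 0, "wy": 0, "wz": 0, "fingers": 1},
    {"x": 8, "y": 0, "z": 0, "wx": 0, "wy": 0, "wz": 0, "fingers": 1},
    {"x": 8, "y": 0, "z": 0, "wx": 0, "wy": 0, "wz": 0, "fingers": 1},
    {"x": 8, "y": 0, "z": 0, "wx": 0, "wy": 0, "wz": 0, "fingers": 1}
  ]
}}

```text
t: 39.2
eef_pos: [0.5514, 0.0332, 0.1979]
orientation: [-179.9, 0.5, 92.4]
force: [0.6, -10.7, 5.4]
opening: 0.385
```

Run:
```python
from h import *
st=ctrl.get_state();print(incase(st['eef_pos']),st['force'],st['opening'])
```

```text
(np.float64(-0.15384227626577993), np.float64(0.019657854524977595), np.float64(0.19787872033376816)) [  0.63839391 -10.65366143   5.4435247 ] 0.3849148335336832
```

{"fn": "move_arm", "kwargs": {
  "plan": [
    {"x": -2, "y": 0, "z": 0, "wx": 0, "wy": 0, "wz": 0, "fingers": -0.4},
    {"x": -4, "y": 0, "z": 0, "wx": 0, "wy": 0, "wz": 0, "fingers": -0.4},
    {"x": -4, "y": 0, "z": 0, "wx": 0, "wy": 0, "wz": 0, "fingers": -0.4},
    {"x": -4, "y": 0, "z": -2, "wx": 0, "wy": 0, "wz": 0, "fingers": -0.4},
    {"x": -8, "y": 0, "z": -40, "wx": 0, "wy": 0, "wz": 0, "fingers": -0.4},
    {"x": -20, "y": 0, "z": -90, "wx": 0, "wy": 0, "wz": 0, "fingers": -0.4},
    {"x": -50, "y": 0, "z": -140, "wx": 0, "wy": 0, "wz": 0, "fingers": 0.0},
    {"x": -60, "y": 0, "z": -150, "wx": 0, "wy": 0, "wz": 0, "fingers": 1},
    {"x": -60, "y": 0, "z": -150, "wx": 0, "wy": 0, "wz": 0, "fingers": 1},
    {"x": -60, "y": 0, "z": -150, "wx": 0, "wy": 0, "wz": 0, "fingers": 1}
  ]
}}

```text
t: 40.45
eef_pos: [0.5531, -0.0207, 0.3459]
orientation: [-179.8, -0.1, 92.8]
force: [-0.8, -0.0, 0.3]
opening: 0.318
```

Run:
```python
from h import *
st=ctrl.get_state();print(incase(st['eef_pos']),st['force'],st['opening'])
np.save('st17.npy',np.r_[st['eef_pos'],st['orientation']])
save(cams.get_image('wrist'),'w17.png',None,1.4)
save(cams.get_image('top'),'t17.png',(180,140,320,245),5.6)
save(cams.get_image('scene'),'s17.png',(250,130,370,220),6)
```

```text
(np.float64(-0.20780807461677647), np.float64(0.02050263870557451), np.float64(0.34592478072523175)) [-0.7988322  -0.02379805  0.31118558] 0.3183961128207947
```

View pics/w17.png

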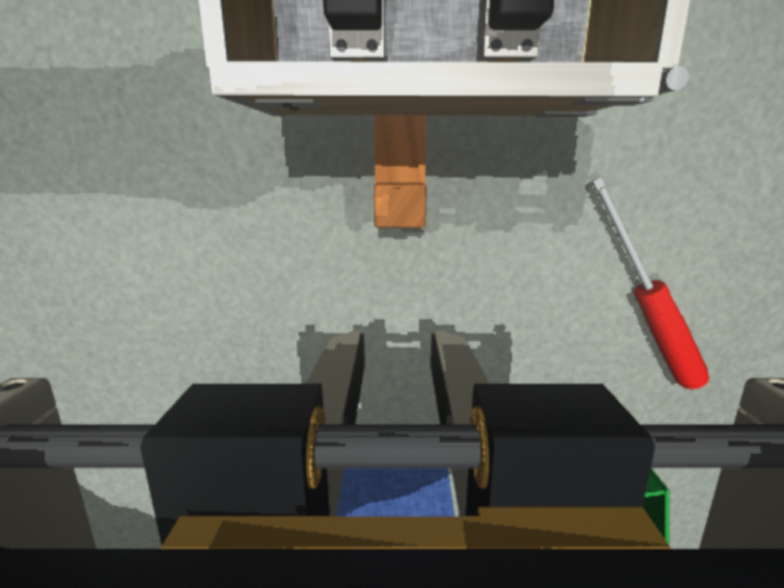

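View pics/s17.png

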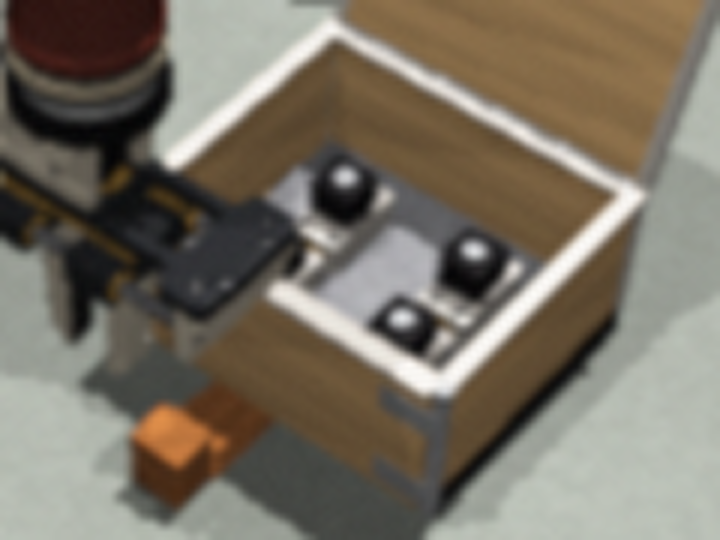

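Run:
```python
from h import *
a=np.load('st17.npy');C=cal('wrist',dict(eef_pos=a[:3],orientation=a[3:]))
q=lambda p:(p[0]/1.4-.2,p[1]/1.4-.2)
print(np.round(incase(np.mean([onz(C,q(p),.042) for p in [(375,183),(425,182),(375,227),(425,228)]],0)),4))
for p in [(211,95),(658,96)]: print(np.round(incase(onz(C,q(p),.116)),4))
im=cv2.imread('pics/w17.png')[:,:,::-1]; save(im,'w17c.png',(190,40,470,240),2.8)
```

```text
[-0.1565  0.0199  0.042 ]
[-0.0977  0.1095  0.116 ]
[-0.0978 -0.1009  0.116 ]
```

View pics/w17c.png

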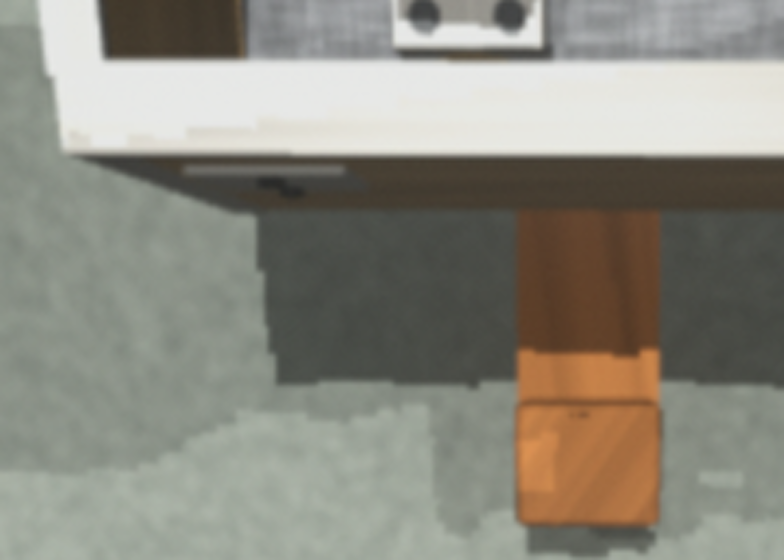

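The wedge heel is at case x -156.5 mm, so the thin end is about 71 mm past the door face and the lift is about 3.8 mm. The door face is straight at -97.8 mm, so the door is shut and jammed. Next is the cover: I straddle its free edge with open jaws and drag it over.

Run:
```python
from h import *
st=ctrl.get_state();print(st['joint_pos'].round(1))
p=case(.158,0,0);print(p)
plan(p[0],p[1],.53,182.7)
plan(p[0],p[1],.53,2.7)
```

```text
[ 19.3  33.3 -30.3 101.3  20.8  51.2 -17.3]
[0.55635718 0.3456246  0.        ]
shift [ 365.9   20.6 -183.5] turn [ -0.1  -0.2 -89.9] rows 9.0
shift [ 365.9   20.6 -183.5] turn [-0.2  0.1 90.1] rows 9.0
```

Run:
```python
from h import *
p=case(.212,0,0);print(p)
plan(p[0],p[1],.53,92.7)
```

```text
[0.55381343 0.39956465 0.        ]
shift [ 419.9   20.8 -183.5] turn [-0.2 -0.1  0.1] rows 8.0
```

{"fn": "move_arm", "kwargs": {
  "plan": [
    {"x": 0, "y": 0, "z": -60, "wx": 0, "wy": 0, "wz": 0, "fingers": 1},
    {"x": 5, "y": 0, "z": -120, "wx": 0, "wy": 0, "wz": 0, "fingers": 1},
    {"x": 30, "y": 5, "z": -175, "wx": 0, "wy": 0, "wz": 0, "fingers": 1},
    {"x": 85, "y": 8, "z": -184, "wx": 0, "wy": 0, "wz": 0, "fingers": 1},
    {"x": 140, "y": 10, "z": -184, "wx": 0, "wy": 0, "wz": 0, "fingers": 1},
    {"x": 200, "y": 14, "z": -184, "wx": 0, "wy": 0, "wz": 0, "fingers": 1},
    {"x": 260, "y": 17, "z": -184, "wx": 0, "wy": 0, "wz": 0, "fingers": 1},
    {"x": 320, "y": 20, "z": -184, "wx": 0, "wy": 0, "wz": 0, "fingers": 1},
    {"x": 375, "y": 21, "z": -184, "wx": 0, "wy": 0, "wz": 0, "fingers": 1},
    {"x": 420, "y": 21, "z": -184, "wx": 0, "wy": 0, "wz": 0, "fingers": 1}
  ]
}}

```text
t: 41.85
eef_pos: [0.5538, 0.402, 0.53]
orientation: [-179.9, 0.0, 92.9]
force: [0.3, -0.2, -0.3]
opening: 0.006
```

{"fn": "move_arm", "kwargs": {
  "plan": [
    {"x": 0, "y": 0, "z": 0, "wx": 0, "wy": 0, "wz": 0, "fingers": 1},
    {"x": 0, "y": 0, "z": 0, "wx": 0, "wy": 0, "wz": 0, "fingers": 1},
    {"x": 0, "y": 0, "z": 0, "wx": 0, "wy": 0, "wz": 0, "fingers": 1}
  ]
}}

```text
t: 42.22
eef_pos: [0.5556, 0.3973, 0.5316]
orientation: [180.0, 0.1, 92.6]
force: [0.0, -0.7, -0.0]
opening: 0.007
```

Run:
```python
from h import *
p=case(.212,0,0);print(p,incase(ctrl.get_state()['eef_pos']))
plan(p[0],p[1],.431,92.7)
save(cams.get_image('top'),'t18.png',(100,100,360,290),3)
save(cams.get_image('scene'),'s18.png',(200,40,400,220),4)
```

```text
[0.55381343 0.39956465 0.        ] (np.float64(0.2096461261785525), np.float64(-0.0016628794463599095), np.float64(0.5315683680945916))
shift [  2.5  -1.7 100.6] turn [ 0.   0.1 -0.1] rows 2.0
```

View pics/t18.png

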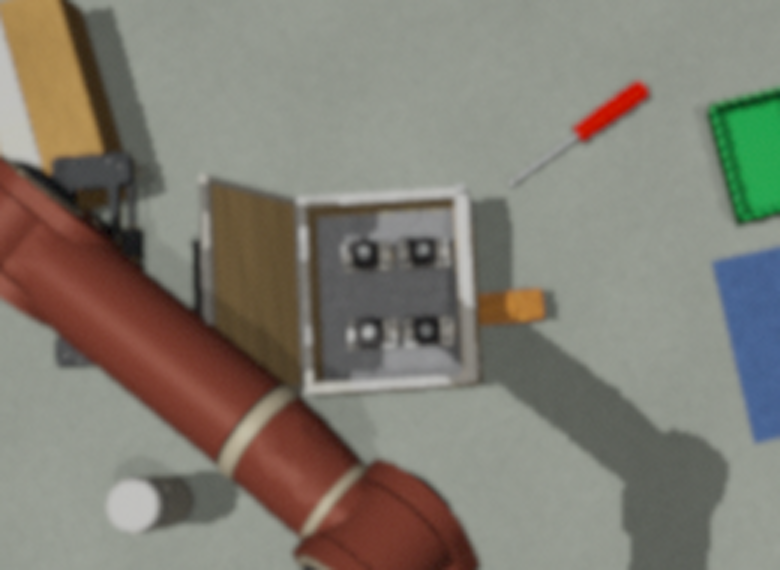

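View pics/s18.png

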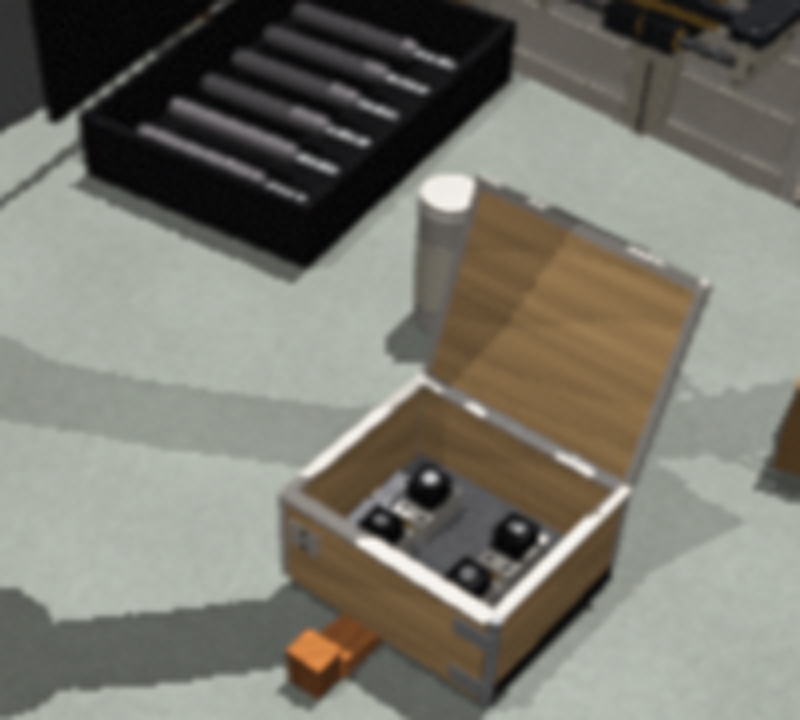

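All four valves are in, the wedge is jammed at (512,305) in the top crop, and the cover is open. I descend behind the cover.

{"fn": "move_arm", "kwargs": {
  "plan": [
    {"x": 2, "y": 0, "z": 40, "wx": 0, "wy": 0, "wz": 0, "fingers": 1},
    {"x": 2, "y": 0, "z": 80, "wx": 0, "wy": 0, "wz": 0, "fingers": 1},
    {"x": 2, "y": 0, "z": 100, "wx": 0, "wy": 0, "wz": 0, "fingers": 1},
    {"x": 2, "y": 0, "z": 100, "wx": 0, "wy": 0, "wz": 0, "fingers": 1},
    {"x": -20, "y": -1, "z": 100, "wx": 0, "wy": 0, "wz": 0, "fingers": 1},
    {"x": -35, "y": -2, "z": 100, "wx": 0, "wy": 0, "wz": 0, "fingers": 1},
    {"x": -50, "y": -2, "z": 100, "wx": 0, "wy": 0, "wz": 0, "fingers": 1},
    {"x": -65, "y": -3, "z": 100, "wx": 0, "wy": 0, "wz": 0, "fingers": 1},
    {"x": -80, "y": -3, "z": 100, "wx": 0, "wy": 0, "wz": 0, "fingers": 1}
  ]
}}

```text
t: 43.45
eef_pos: [0.5554, 0.3179, 0.4319]
orientation: [180.0, -0.0, 92.8]
force: [0.1, 2.7, 2.2]
opening: 0.003
```

Run:
```python
from h import *
st=ctrl.get_state();print(incase(st['eef_pos']),st['force'])
save(cams.get_image('scene'),'s19.png',(200,40,400,220),4)
```

```text
(np.float64(0.13034167674852443), np.float64(0.002279890236983154), np.float64(0.431907774474743)) [0.11107982 2.65082623 2.16538069]
```

View pics/s19.png

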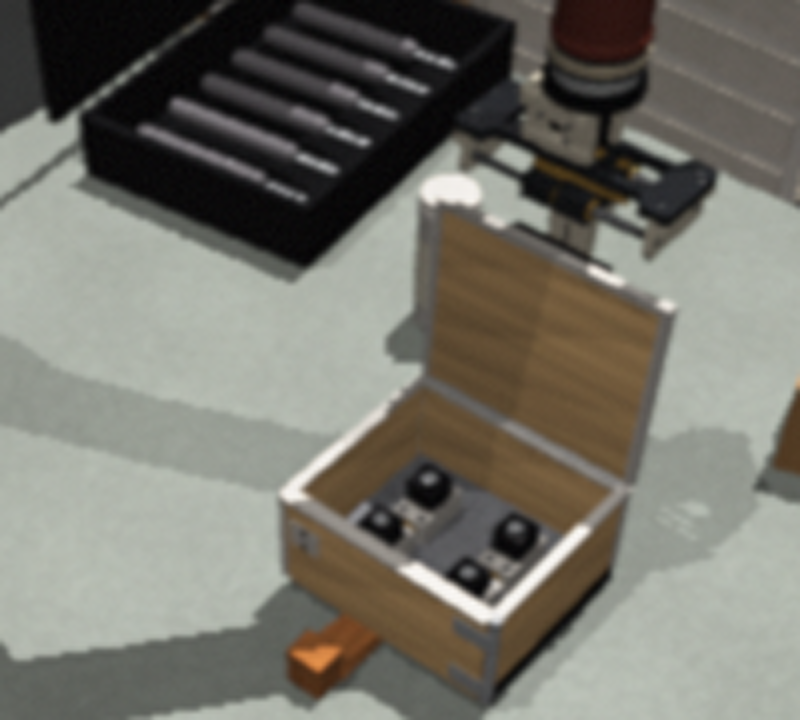

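The finger is folding the cover back, and it is now near 95 degrees. Continuing.

{"fn": "move_arm", "kwargs": {
  "plan": [
    {"x": -12, "y": 0, "z": 0, "wx": 0, "wy": 0, "wz": 0, "fingers": 1},
    {"x": -24, "y": 0, "z": 0, "wx": 0, "wy": 0, "wz": 0, "fingers": 1},
    {"x": -36, "y": 0, "z": 0, "wx": 0, "wy": 0, "wz": 0, "fingers": 1},
    {"x": -48, "y": 0, "z": 0, "wx": 0, "wy": 0, "wz": 0, "fingers": 1},
    {"x": -60, "y": 0, "z": 1, "wx": 0, "wy": 0, "wz": 0, "fingers": 1},
    {"x": -72, "y": 0, "z": 3, "wx": 0, "wy": 0, "wz": 0, "fingers": 1},
    {"x": -84, "y": 0, "z": 6, "wx": 0, "wy": 0, "wz": 0, "fingers": 1},
    {"x": -94, "y": 0, "z": 9, "wx": 0, "wy": 0, "wz": 0, "fingers": 1}
  ]
}}

```text
t: 44.5
eef_pos: [0.5601, 0.2242, 0.4227]
orientation: [180.0, -0.0, 92.7]
force: [-1.2, 3.2, -0.9]
opening: 0.004
```

Run:
```python
from h import *
st=ctrl.get_state();print(incase(st['eef_pos']),st['force'])
save(cams.get_image('scene'),'s20.png',(200,40,400,220),4)
S=cal('scene')
for th in (.9,1.0,1.1,1.2,1.3): print(th,((proj(S,cov(th,-.107))-[200,40])*4).round())
```

```text
(np.float64(0.03649354499619821), np.float64(0.0020070144605393216), np.float64(0.4226603110762277)) [-1.19772265  3.19911281 -0.94269906]
0.9 [571. 436.]
1.0 [585. 415.]
1.1 [599. 394.]
1.2 [613. 375.]
1.3 [627. 356.]
```

View pics/s20.png

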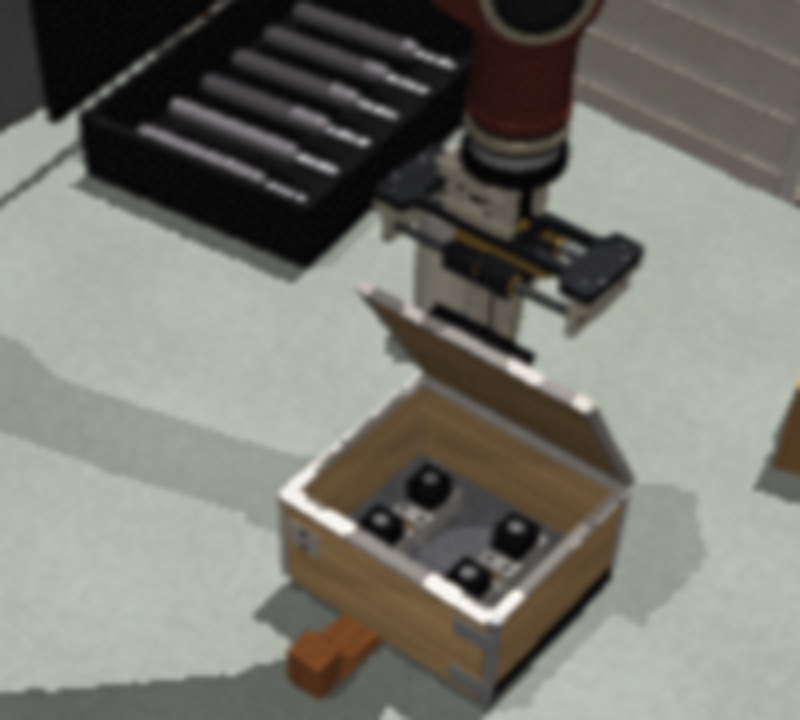

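{"fn": "move_arm", "kwargs": {
  "plan": [
    {"x": -17, "y": 0, "z": 6, "wx": 0, "wy": 0, "wz": 0, "fingers": 1},
    {"x": -33, "y": 0, "z": 13, "wx": 0, "wy": 0, "wz": 0, "fingers": 1},
    {"x": -44, "y": 0, "z": 23, "wx": 0, "wy": 0, "wz": 0, "fingers": 1},
    {"x": -54, "y": 0, "z": 34, "wx": 0, "wy": 0, "wz": 0, "fingers": 1},
    {"x": -63, "y": 0, "z": 46, "wx": 0, "wy": 0, "wz": 0, "fingers": 1},
    {"x": -71, "y": 0, "z": 59, "wx": 0, "wy": 0, "wz": 0, "fingers": 1},
    {"x": -77, "y": 0, "z": 72, "wx": 0, "wy": 0, "wz": 0, "fingers": 1},
    {"x": -82, "y": 0, "z": 86, "wx": 0, "wy": 0, "wz": 0, "fingers": 1}
  ]
}}

```text
t: 45.55
eef_pos: [0.5639, 0.1425, 0.3356]
orientation: [-180.0, 0.0, 92.7]
force: [1.3, 0.9, 1.3]
opening: 0.006
```

Run:
```python
from h import *
st=ctrl.get_state();print(incase(st['eef_pos']),st['force'])
save(cams.get_image('scene'),'s21.png',(200,40,400,220),4)
```

```text
(np.float64(-0.0452795382934217), np.float64(0.001993203382409263), np.float64(0.33563724797268063)) [1.27361154 0.85851985 1.33788505]
```

View pics/s21.png

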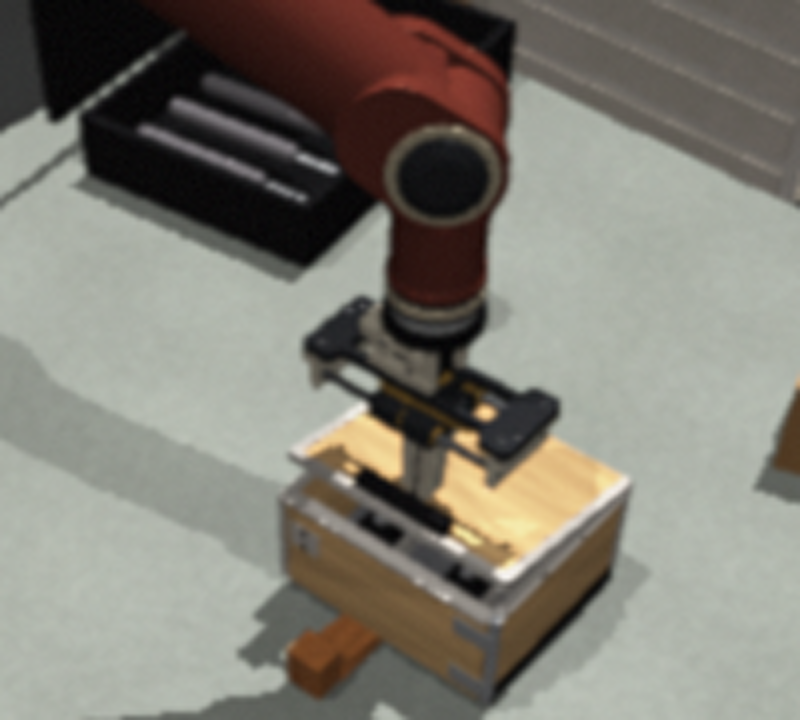

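The cover is almost down, at about 0.2 rad. I press down to finish.

{"fn": "move_arm", "kwargs": {
  "plan": [
    {"x": -3, "y": 0, "z": 12, "wx": 0, "wy": 0, "wz": 0, "fingers": 1},
    {"x": -5, "y": 0, "z": 22, "wx": 0, "wy": 0, "wz": 0, "fingers": 1},
    {"x": -6, "y": 0, "z": 28, "wx": 0, "wy": 0, "wz": 0, "fingers": 1},
    {"x": -6, "y": 0, "z": 28, "wx": 0, "wy": 0, "wz": 0, "fingers": 1},
    {"x": -6, "y": 0, "z": 28, "wx": 0, "wy": 0, "wz": 0, "fingers": 1}
  ]
}}

```text
t: 46.22
eef_pos: [0.5641, 0.1372, 0.3095]
orientation: [180.0, 0.0, 92.8]
force: [-1.4, -0.1, 5.8]
opening: 0.009
```

{"fn": "move_arm", "kwargs": {
  "plan": [
    {"x": 0, "y": 0, "z": 1.5, "wx": 0, "wy": 0, "wz": 0, "fingers": 1},
    {"x": 0, "y": 0, "z": 1.5, "wx": 0, "wy": 0, "wz": 0, "fingers": 1},
    {"x": 0, "y": 0, "z": 1.5, "wx": 0, "wy": 0, "wz": 0, "fingers": 1}
  ]
}}

```text
t: 46.6
eef_pos: [0.564, 0.1373, 0.3093]
orientation: [179.9, 0.1, 92.7]
force: [-4.0, -0.9, 13.2]
opening: 0.002
```

{"fn": "move_arm", "kwargs": {
  "plan": [
    {"x": 0, "y": 0, "z": -30, "wx": 0, "wy": 0, "wz": 0, "fingers": 1},
    {"x": 0, "y": 0, "z": -85, "wx": 0, "wy": 0, "wz": 0, "fingers": 1},
    {"x": -50, "y": 0, "z": -120, "wx": 0, "wy": 0, "wz": 0, "fingers": 1},
    {"x": -110, "y": 0, "z": -130, "wx": 0, "wy": 0, "wz": 0, "fingers": 1},
    {"x": -165, "y": 0, "z": -130, "wx": 0, "wy": 0, "wz": 0, "fingers": 1},
    {"x": -185, "y": 0, "z": -130, "wx": 0, "wy": 0, "wz": 0, "fingers": 1},
    {"x": -185, "y": 0, "z": -130, "wx": 0, "wy": 0, "wz": 0, "fingers": 1},
    {"x": -185, "y": 0, "z": -130, "wx": 0, "wy": 0, "wz": 0, "fingers": 1},
    {"x": -185, "y": 0, "z": -130, "wx": 0, "wy": 0, "wz": 0, "fingers": 1}
  ]
}}

```text
t: 47.72
eef_pos: [0.573, -0.0453, 0.4372]
orientation: [180.0, -0.1, 93.0]
force: [0.0, -0.5, 0.2]
opening: 0.006
```

Run:
```python
from h import *
st=ctrl.get_state();print(incase(st['eef_pos']),st['force'])
np.save('st22.npy',np.r_[st['eef_pos'],st['orientation']])
save(cams.get_image('wrist'),'w22.png',None,1.4)
save(cams.get_image('scene'),'s22.png',(200,60,400,220),4)
save(cams.get_image('top'),'t22.png',(150,100,450,260),2.6)
```

```text
(np.float64(-0.23328838224878656), np.float64(0.0018164270529013606), np.float64(0.43719501650547676)) [ 0.00644558 -0.5204747   0.18998901]
```

View pics/w22.png

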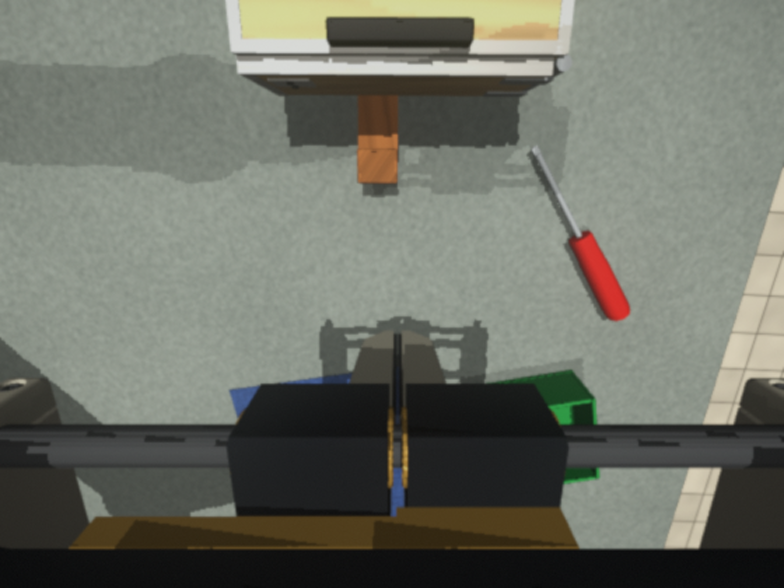

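View pics/s22.png

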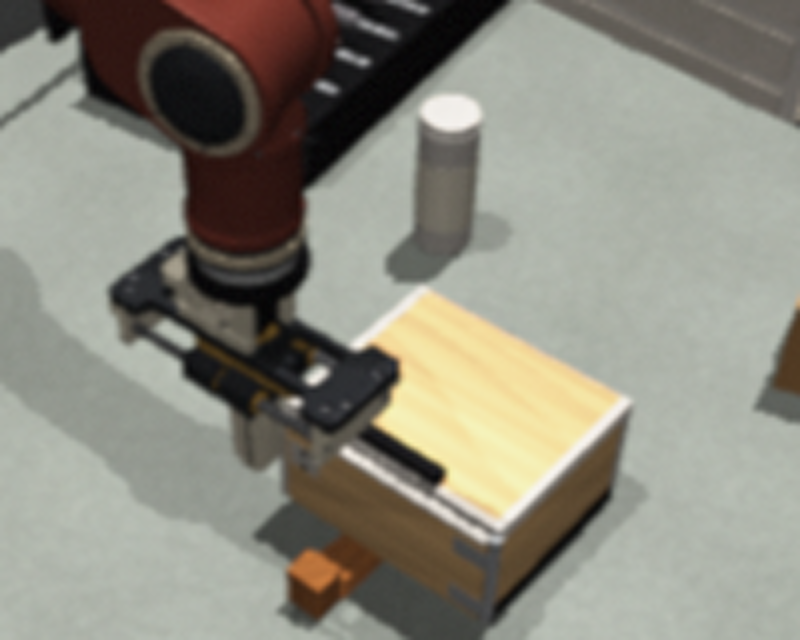

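View pics/t22.png

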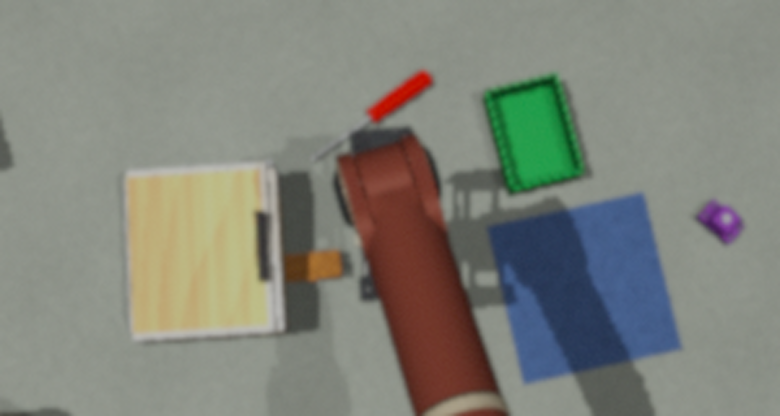

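Run:
```python
from h import *
a=np.load('st22.npy');C=cal('wrist',dict(eef_pos=a[:3],orientation=a[3:]))
q=lambda p:(p[0]/1.4-.2,p[1]/1.4-.2)
print('heel',np.round(incase(np.mean([onz(C,q(p),.042) for p in [(358,150),(398,150),(358,183),(397,183)]],0)),4))
for p in [(239,73),(555,75)]: print('door top edge',np.round(incase(onz(C,q(p),.116)),4))
for p in [(232,52),(570,53)]: print('cover edge',np.round(incase(onz(C,q(p),.123)),4))
im=cv2.imread('pics/w22.png')[:,:,::-1]; save(im,'w22c.png',(220,0,590,200),2.1)
S=cal('scene')
for th in (0,.06): print((proj(S,cov(th,-.107)+[0,0,.008])-[200,60])*4,(proj(S,cov(th,0)+[0,0,.008])-[200,60])*4)
```

```text
heel [-0.1578  0.0195  0.042 ]
door top edge [-0.0972  0.108   0.116 ]
door top edge [-0.0974 -0.1027  0.116 ]
cover edge [-0.0864  0.1087  0.123 ]
cover edge [-0.0859 -0.1084  0.123 ]
[498.81401681 529.72347265] [389.39981797 462.18515469]
[500.27353574 520.4475154 ] [390.07645096 452.78546718]
```

View pics/w22c.png

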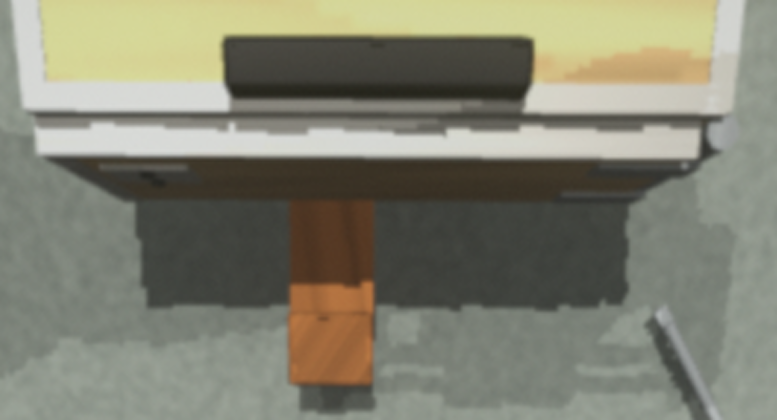

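```bash
python3 -c "
from workcell import ctrl
print(ctrl.hand_in())"
```

```text
the job is handed in; nothing more can be done
None
```

The job is done and handed in at about 48 s. No verdict is reported, so what follows rests on my own camera and force checks.

**What I did:**
- Folded the cover back to about 1.92 rad.
- Put all four metal and black valves upright inside the case. The purple look-alike was left alone.
- Pushed the door shut, with a 4.9 N reaction at contact.
- Slid the wedge under the door, thin end first, until it pushed back with about 10.7 N.
- Folded the cover down flat, with a 13 N press at the end, and backed the arm clear.

**Last checks:**
- **Wedge and door lift:** the thin end is about 70 mm past the door's outer face, which implies 3.5 to 3.8 mm of lift. I measured the heel position twice; the two agreed to 1.3 mm, and the second read slightly further out. The lift is worked out from that geometry and the push force, not seen directly.
- **Door:** its outer face lies at case x -97 mm at both ends, so it is shut.
- **Cover:** its free edge is where a flat-shut cover should be, with an apparent width of 217 mm against the nominal 214 mm. That is within camera error.
- **Valves:** seen upright in the case just before the cover was shut; they cannot be seen now.
- **Bystanders:** the screwdriver, tin and parts bin show no visible movement.

No check failed.

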